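Open the test jig and hang up the test load

TASK

Press the spring release button under the lip of the closed test jig, feeling for it slowly since its panel is not always clamped at the same height, firmly enough to trip the latch but gently, without forcing it against its stop, so that its lid springs fully open. Then take the finned test load out by the bar of its handle and hang it by that bar on the hook of the stand, hanging free and level, and let go. Leave the lid open and do not disturb the screwdriver, bottle and spool.

Things in the scene. Friction and masses are not known exactly. Their poses are not given: they have to be found in the camera images.
- jig: the test jig, fixed to the bench: grey box 170 mm (x) by 150 mm (y), rim 82 mm high, with a clamshell lid (clear top, 137 mm high when shut) and at its front (-x) a dark sloping panel reaching about 70 mm further, with the release button. Origin: centre of the box's underside; z up. Pushing on it, its lid or button with over 35 N is forcing it. The inner floor, where the load stands, is 40 mm up
- button_mid (a point): fixed to the jig: where the face centre of the black round release button (26 mm diameter) is when its panel is at mid height. The panel is clamped at a different height each time: the real button is up to 6 mm above or below. z: outward along its axis, 35 degrees from vertical, leaning to the jig's front. Travel 10 mm to a hard stop; spring 3 N at rest, 8 N fully down; latch trips at about 6.5 mm
- lid_lip (a point): middle of the front edge, upper side, of the dark lip on the lid's front: 70 mm wide, 7 mm thick, reaching 41 mm out from the jig's front. With the lid shut its underside is 45 mm straight above button_mid and it ends 8 mm past it, over the button, so the button is reached only tilted, along about its own axis. It swings up with the lid
- lid (a joint): angle of the jig's lid, rad: 0 shut and latched, grows as it opens; a spring drives it to its stop at 1.75 (100 degrees) within about 1 s when the latch lets go, and holds it there. Hinge on the back (+x) rim of the jig, 82 mm up; the open lid stands there to about 255 mm high
- load_bar (a point): centre of the grip bar of the test load, a finned aluminium block 48 x 86 x 31 mm with an upright rigid handle: two 8 mm rods 62 mm apart (clear) and on them a black bar 80 mm long (y), 10 mm thick (x), 16 mm high (z), its underside 39 mm above the block, its centre 78 mm above the load's underside. z up. Stands loose on the jig's inner floor; 0.2 to 0.4 kg
- hook_seat (a point): where the bar should rest on the hook: on top of its arm (level 8 mm rod, top 214 mm above the bench). The arm runs along x: 41 mm away at -x its tip is turned up to 13 mm above the arm's top; the 16 mm round post, ending at arm height, is 55 mm away at +x. z up. The stand is fixed to the bench; steel foot 130 x 120 x 12 mm
- driver: bystander: screwdriver lying on the bench, origin on its underside
- flux: bystander: small white bottle, 48 mm diameter, 85 mm high, origin at the centre of its underside
- spool: bystander: white spool, 56 mm diameter, 38 mm high, origin at the centre of its underside
Mind the look-alikes: they are no part of the job. Leave any purple look-alike of the part that bears hook_seat alone.

How it is judged (in metres and radians):
On the way, in this order (a step that is already met when the one before it is completed fails the run):
1. the lid has sprung open with the load still in the jig (value of joint lid above 1.6 rad and distance of load_bar from where it was at the start of the episode below 0.03 m), for 0.2 s.
2. the load is lifted out of the jig (height (world z) of load_bar above 0.18 m), for 0.1 s.
At the end, for the whole second after the job is handed in: the load hangs by its bar on the hook's arm between tip and post: bar centre 0 to 20 mm above the arm's top, -38 to +48 mm along the arm and within 20 mm sideways of the seat, load tilted less than 0.35 rad; the lid is still open beyond 1.6 rad (z of load_bar in the frame of hook_seat between 0 and 0.02 m and x of load_bar in the frame of hook_seat between -0.038 and 0.048 m and y of load_bar in the frame of hook_seat between -0.02 and 0.02 m and angle between load_bar's own z axis and vertical below 0.35 rad and value of joint lid above 1.6 rad); the robot touches nothing.
It fails at once if the button is forced (more than 35 N on it), or the jig or its lid (more than 35 N) (contact force between jig and the fingers above 35 N or contact force between jig and the arm above 35 N or (distance between the grasp point and button_mid below 0.06 m and contact force between the fingers and anything else above 35 N)).
It fails at once if the screwdriver, bottle or spool is moved by more than 30 mm (distance of any of driver, flux, spool from where it was at the start of the episode above 0.03 m).
It also fails if it takes over 67 s, if anything falls off the work surface, if the arm or the gripper's body presses on something with over 40 N, if the wrist force passes 120 N, or if a joint passes its speed limit or range.

ROBOT

A 6-joint arm with a two-finger parallel gripper is mounted at the origin on the work surface. World frame = base frame: x ahead of the robot, y to its left, z up, the work surface at z = 0. Lengths are in mm, angles in rad, forces in N, time in s.
With the tool pointing down it reaches from about 325 to 775 mm from the base axis. Payload 5.5 kg.
Tool frame: the origin (TCP) lies midway between the tips of the shut fingers; the grasp point (between the pads) lies 19 mm behind it; z points along the fingers, x is the direction in which the jaws open and shut, and the axes are right-handed (so a half turn about z gives the same grasp; the last joint's range is limited). The gripper opens to 88 mm and grips with 3 to 60 N. Pads are 20 mm wide; open, the fingers measure 115 mm over their backs; the gripper's body (75 mm by 178 mm) begins 61 mm behind the grasp point.
Start: joints at [-1.317, 0.091, 1.231, -0, 1.82, -0.057], TCP at [183.492, -571.268, 222.631] pointing down, gripper open.
Joint ranges: [-2.87, 2.87], [-0.86, 2.18], [0.17, 2.46], [-1.51, 4.65], [0.06, 2.69], [-2.65, 2.65]. Speed limits (rad/s): [2.57, 2.57, 3.01, 3.14, 3.14, 3.14].

INTERFACE

Orientations are given as a unit quaternion [w, x, y, z].
In Python, from cell import env gives the robot as it stands.
- The arm moves only by the shell command python3 -m pendant 'ROWS'. ROWS is text: rows parted by semicolons, each of 5 numbers parted by spaces: the opening in per cent of the stroke, from 0 (shut) to 100 (fully open), then the shift along the tool's x, y, z in units of 0.02 m (1.0 is 0.02 m), then the turn about the tool's z in units of 0.08 rad (1.0 is 0.08 rad). A call has 1 to 5 rows; each row shifts and turns the commanded pose from where the row before left it, along the tool's axes as they then stand; what a row does not reach is not made up. A row lasts 1/10 s, in which the tool goes at most 50 mm and 8.59 degrees, less where a joint would pass 70% of its speed; a pose out of reach is approached as far as the arm can. A call with a number of a shift or a turn outside -1 to 1 is refused whole. A call with a gripper value outside its range is refused whole. The fingers move at their own pace and stop on an object; the grip force is fixed at half the most. Time passes only in rows, so rows that do not move let the fingers close. It gives the time, the measured TCP pose, the force and the opening at its end, in the units of the state.
- env.observe(): the state, without advancing time (a new reading comes with each control period).
- env.get_image(name): name is "scene" or "top" or "wrist"; returns the picture (384x512x3 uint8, red, green, blue); there is no depth.
- env.get_calibration(name): a dict with "fx", "fy", "cx", "cy" (pixels), "R" (3x3) and "t" (3): a world point X has camera coordinates R X + t. Camera axes: x right, y down, z forward; pixel columns grow to the right and rows downward; lengths in mm; the calibration is good to about 2 mm. A picture is of the moment at which its call begins: read the wrist's pose just before it. get_calibration takes no time and is no camera call; for the wrist camera it gives the pose at the moment of the call.
- env.hand_in(): hands the job in, once; it reports no verdict.
Trained networks look in the newest picture that a camera, given by its name, has taken for a name from the list of things; names that differ only in an ending like _2 or _b are one class to them, and where a whole thing is asked for, a point or a joint stands for the part that bears it (a point fixed in the world has none). Each returns a list of dicts, best first, with "score" (0 to 1); they miss things now and then, are a little off and sometimes report something else, mostly with a low value. They report only what shows in the picture. A call takes as long as a camera call. They do not tell look-alikes from the thing itself.
- env.recognise(camera, name): "rect" ([left, top, right, bottom] in pixels, round what is visible of it).
- env.regions_of(camera, name): "mask" (384x512 bool, what is visible of it) and "rect" ([left, top, right, bottom] in pixels, round what is visible of it).
The state is a dict: "clock": time; "joint_pos": joint angles; "joint_velocities": joint speeds; "effort": joint torques, N m; "position": TCP position; "ee_rot": TCP orientation; "contact_force": force on the tool from outside, world axes, zero at the start; "moment": the same for the moment, N m; "finger_gap": finger opening in mm.
Only numpy, scipy, OpenCV 4.12 (cv2) and the standard library are available. Lean on these libraries where they do the work, as an engineer would, in place of code of your own. Each camera call takes 0.05 s, during which the arm holds its last target.

## Working session

There is one attempt and no reset: what is moved stays moved. The work goes in short steps, Python scripts to look and compute and a shell command to move; the robot and the scene stay as the last step left them, time stands still between calls to the robot, and variables do not carry over. Pictures are saved under pics/ and viewed, and the job is handed in when it is done.

```bash
ls; mkdir -p pics; python3 - <<'E'
from cell import env
import cv2,numpy as np
o=env.observe();print({k:np.round(v,3).tolist() for k,v in o.items()})
for n in("scene","top","wrist"):
    c=env.get_calibration(n);print(n,{k:np.round(v,3).tolist() for k,v in c.items()})
    im=env.get_image(n);cv2.imwrite(f"pics/a_{n}.png",im[:,:,::-1])
    for t in("jig","button_mid","lid_lip","load_bar","hook_seat","driver","flux","spool"):
        try:print(n,t,[(np.round(r["rect"]).tolist(),round(r["score"],2)) for r in env.recognise(n,t)])
        except Exception as e:print(n,t,repr(e))
print(env.observe()["clock"])
E
```

```text
pics
{'clock': 0.0, 'joint_pos': [-1.317, 0.092, 1.232, -0.0, 1.82, -0.057], 'joint_velocities': [0.001, -0.001, -0.001, -0.002, 0.002, 0.003], 'effort': [-0.001, -44.645, -40.645, 0.07, 0.029, -0.0], 'position': [183.415, -570.974, 221.531], 'ee_rot': [-0.001, 0.808, -0.589, -0.001], 'contact_force': [-0.367, -0.571, 0.62], 'moment': [-0.026, -0.034, 0.033], 'finger_gap': 88.02}
scene {'fx': 349.681, 'fy': 349.681, 'cx': 255.413, 'cy': 195.746, 'R': [[0.047, 0.999, 0.021], [0.678, -0.017, -0.735], [-0.733, 0.049, -0.678]], 't': [153.296, -262.342, 1491.627]}
scene jig [([346.0, 180.0, 435.0, 261.0], 0.68)]
scene button_mid [([347.0, 178.0, 435.0, 263.0], 0.57)]
scene lid_lip [([345.0, 178.0, 441.0, 240.0], 0.87)]
scene load_bar []
scene hook_seat [([215.0, 165.0, 255.0, 248.0], 0.9), ([81.0, 152.0, 128.0, 236.0], 0.55)]
scene driver [([258.0, 189.0, 311.0, 193.0], 0.85), ([240.0, 273.0, 260.0, 304.0], 0.31)]
scene flux [([240.0, 273.0, 260.0, 303.0], 0.71)]
scene spool [([302.0, 281.0, 330.0, 305.0], 0.85)]
top {'fx': 349.062, 'fy': 349.062, 'cx': 251.227, 'cy': 196.076, 'R': [[-0.075, -0.997, -0.0], [-0.975, 0.074, -0.211], [0.211, -0.015, -0.977]], 't': [-134.529, 601.527, 1037.285]}
top jig [([84.0, 178.0, 171.0, 247.0], 0.8)]
top button_mid [([86.0, 174.0, 167.0, 247.0], 0.79)]
top lid_lip [([87.0, 174.0, 166.0, 244.0], 0.59)]
top load_bar []
top hook_seat [([256.0, 181.0, 294.0, 234.0], 0.9), ([376.0, 195.0, 434.0, 246.0], 0.55)]
top driver [([213.0, 264.0, 251.0, 275.0], 0.67)]
top flux [([248.0, 141.0, 260.0, 160.0], 0.6)]
top spool [([196.0, 139.0, 216.0, 159.0], 0.7)]
wrist {'fx': 332.699, 'fy': 332.699, 'cx': 251.689, 'cy': 187.953, 'R': [[0.305, -0.952, -0.0], [-0.917, -0.294, 0.269], [-0.257, -0.082, -0.963]], 't': [-599.919, -32.476, 391.04]}
wrist jig []
wrist button_mid []
wrist lid_lip []
wrist load_bar []
wrist hook_seat []
wrist driver []
wrist flux []
wrist spool []
1.35
```

```bash
python3 - <<'E'
import cv2
for n in("scene","top"):
    i=cv2.imread(f"pics/a_{n}.png");cv2.imwrite(f"pics/b_{n}.png",cv2.resize(i,(800,600),interpolation=cv2.INTER_CUBIC))
s=cv2.imread("pics/a_scene.png");t=cv2.imread("pics/a_top.png")
cv2.imwrite("pics/c1.png",cv2.resize(s[165:275,330:450],None,fx=5,fy=5,interpolation=cv2.INTER_CUBIC))
cv2.imwrite("pics/c2.png",cv2.resize(t[165:255,75:180],None,fx=6,fy=6,interpolation=cv2.INTER_CUBIC))
E
```

```text
(no output)
```

View pics/b_scene.png

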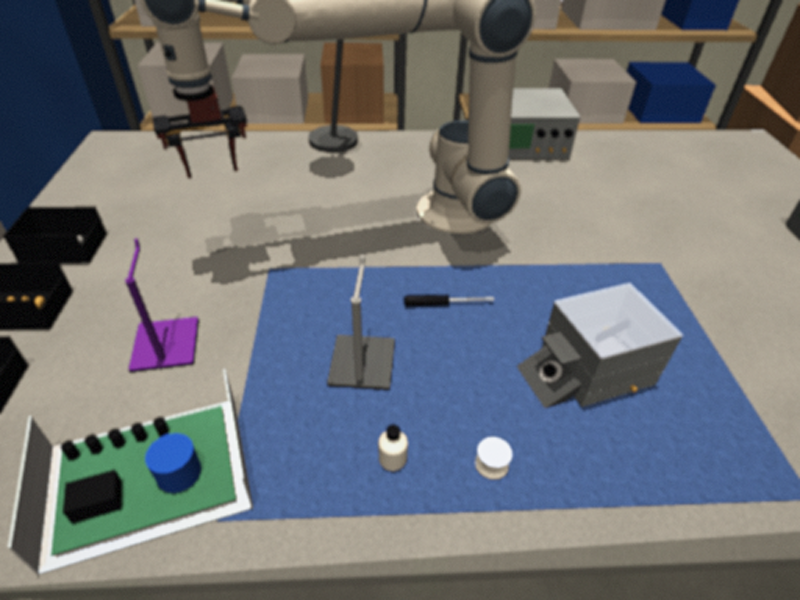

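View pics/b_top.png

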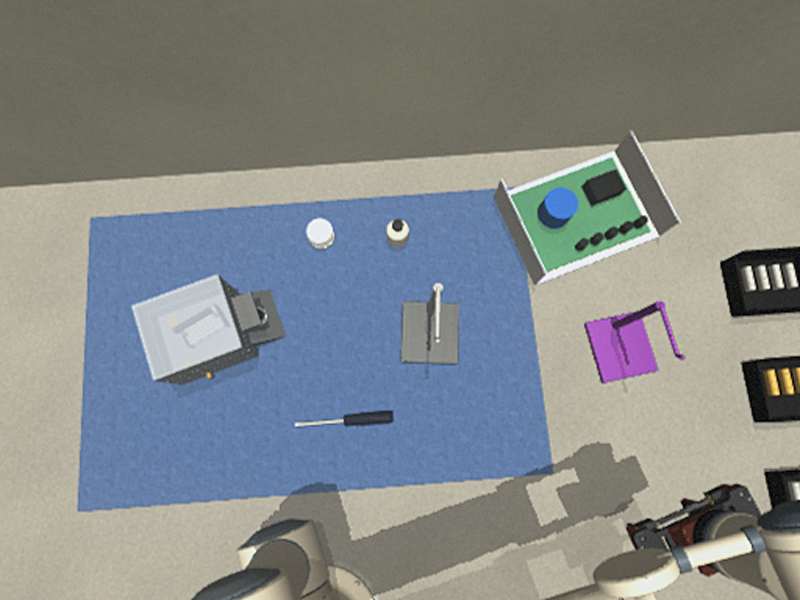

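View pics/c1.png

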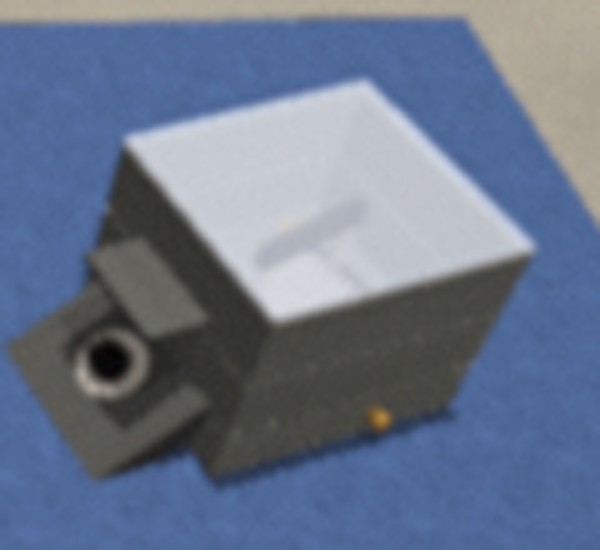

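View pics/c2.png

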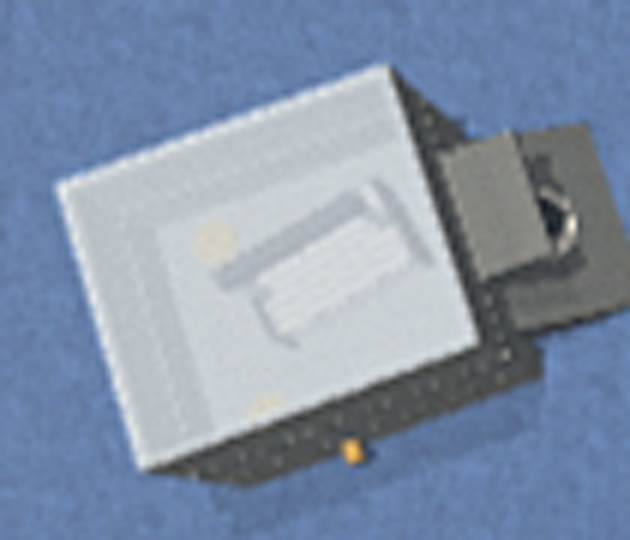

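```bash
cat > h.py <<'E'
from cell import env
import cv2,numpy as np
from scipy.optimize import least_squares
from scipy.spatial.transform import Rotation as Ro
def proj(c,X):
    p=np.asarray(X,float)@np.array(c["R"]).T+np.array(c["t"]);return np.stack([c["fx"]*p[...,0]/p[...,2]+c["cx"],c["fy"]*p[...,1]/p[...,2]+c["cy"]],-1)
def onz(c,uv,z):
    R=np.array(c["R"]);o=-R.T@np.array(c["t"]);d=R.T@np.array([(uv[0]-c["cx"])/c["fx"],(uv[1]-c["cy"])/c["fy"],1]);return o+d*(z-o[2])/d[2]
def tri(cs,uvs):
    A=[];b=[]
    for c,uv in zip(cs,uvs):
        R=np.array(c["R"]);o=-R.T@np.array(c["t"]);d=R.T@np.array([(uv[0]-c["cx"])/c["fx"],(uv[1]-c["cy"])/c["fy"],1]);d/=np.linalg.norm(d)
        P=np.eye(3)-np.outer(d,d);A.append(P);b.append(P@o)
    A=np.vstack(A);b=np.hstack(b);x=np.linalg.lstsq(A,b,rcond=None)[0];return x,np.linalg.norm(A@x-b)
def tcp():
    o=env.observe();w,x,y,z=o["ee_rot"];return np.array(o["position"]),Ro.from_quat([x,y,z,w]).as_matrix(),o
E
python3 - <<'E'
from h import *
S=env.get_calibration("scene");T=env.get_calibration("top")
f=lambda p,o,s:(o[0]+p[0]/s,o[1]+p[1]/s)
sc=[((125,140),(-85,75,137)),((368,80),(85,75,137)),((533,247),(85,-75,137)),((272,322),(-85,-75,137)),((215,480),(-85,-75,0)),((455,415),(85,-75,0))]
tp=[((388,67),(-85,-75,137)),((477,345),(-85,75,137)),((58,185),(85,-75,137)),((140,468),(85,75,137))]
# orientation: scene left-top corner is low x,  decide by trial
best=None
for sg in(1,-1):
  def res(p):
    c,s=np.cos(p[2]),np.sin(p[2]);R=np.array([[c,-s,0],[s,c,0],[0,0,1]]);r=[]
    for L,C,o,k in((sc,S,(330,165),5),(tp,T,(75,165),6)):
        for uv,X in L:
            X=np.array(X,float);
            r.append(proj(C,R@X+[p[0],p[1],0])-np.array(f(uv,o,k)))
    return np.concatenate(r)
  q=least_squares(res,[500,330,1.8],loss="soft_l1");print(q.x,np.degrees(q.x[2]),np.round(q.fun.reshape(-1,2),1).tolist());break
p=q.x;c,s=np.cos(p[2]),np.sin(p[2]);R=np.array([[c,-s,0],[s,c,0],[0,0,1]])
b=(352.6,236.4)
for z in(50,60,70,80):
    w=onz(S,b,z);print(z,w,R.T@(w-[p[0],p[1],0]))
print("lip tri",[onz(T,(75+u/6,165+v/6),105) for u,v in((515,135),(550,250))])
for u,v in((515,135),(550,250)): print(R.T@(onz(T,(75+u/6,165+v/6),110)-[p[0],p[1],0]))
k=.64
print("hook tip",tri([S,T],[(362*k,259*k),(437*k,341*k)]))
print("post top",tri([S,T],[(357*k,298*k),(438*k,288*k)]))
print("foot",onz(S,(362*k,362*k),12),onz(T,(430*k,332*k),12))
E
python3 -m pendant --help | head -30
python3 - <<'E'
import cv2
s=cv2.imread("pics/a_scene.png");t=cv2.imread("pics/a_top.png")
a=cv2.resize(s[155:255,200:265],None,fx=6,fy=6,interpolation=cv2.INTER_CUBIC)
b=cv2.resize(t[170:240,245:305],None,fx=6,fy=6,interpolation=cv2.INTER_CUBIC)
b=cv2.copyMakeBorder(b,0,600-b.shape[0],0,0,cv2.BORDER_CONSTANT)
cv2.imwrite("pics/d.png",cv2.hconcat([a,b]))
E
```

```text
[569.8914754  210.92059318 -54.68781316] -3133.3808846568427 [[-0.7, -0.9], [-0.6, -0.5], [0.3, -0.3], [0.0, -0.9], [-1.4, -0.6], [-1.1, -2.2], [-0.8, -2.0], [-0.4, -1.8], [-1.0, -1.8], [-1.0, -1.2]]
50 [616.7212762   97.24711012  50.        ] [-122.31872538  -12.36205549   50.        ]
60 [625.18949645  92.95993954  60.        ] [-128.84878822  -19.25036914   60.        ]
70 [633.65771669  88.67276896  70.        ] [-135.37885107  -26.13868279   70.        ]
80 [642.12593694  84.38559838  80.        ] [-141.90891392  -33.02699644   80.        ]
lip tri [array([628.40652719,  94.42480804, 105.        ]), array([567.52417613,  78.09760812, 105.        ])]
[-129.17861489  -21.1441777   110.        ]
[-127.41946973   41.56055205  110.        ]
hook tip (array([ 490.88985258, -247.9599225 ,  215.24122191]), np.float64(0.6009384793207077))
post top (array([ 585.87884479, -257.69230084,  207.44844833]), np.float64(2.6662858244467724))
foot [ 554.94111635 -252.45899027   12.        ] [ 540.24943386 -254.40265671   12.        ]$: bad value
```

View pics/d.png

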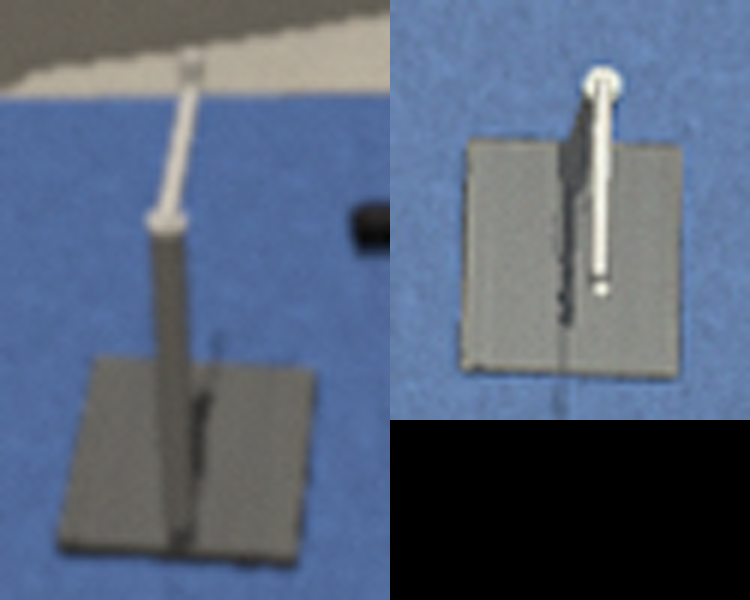

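```bash
python3 -m pendant '0 0 0 -0.5 -1;0 0 0 -0.5 -1;0 0 0 -0.5 -1;0 0 0 -0.5 -1;0 0 0 -0.5 -1'; python3 -m pendant '0 0 0 -0.5 -1;0 0 0 -0.5 -1;0 0 0 -0.5 -1;0 0 0 -0.5 -1;0 0 0 -0.5 -1'
```

```text
clock: 1.85
position: [183.5, -571.3, 273.1]
ee_rot: [0.0, 0.91, -0.415, 0.0]
contact_force: [0.4, 1.1, -0.6]
finger_gap: 51.6
clock: 2.35
position: [183.5, -571.3, 323.1]
ee_rot: [0.0, 0.974, -0.226, 0.0]
contact_force: [-0.0, 0.9, -1.1]
finger_gap: 11.1
```

```bash
python3 -m pendant '0 0.9 -1 -0.3 -1;0 0.9 -1 -0.3 -1;0 0.9 -1 -0.3 -1;0 0.9 -1 -0.3 -1;0 0.9 -1 -0.3 -1'; python3 -m pendant '0 0.9 -1 -0.3 -1;0 0.9 -1 -0.3 -1;0 0.9 -1 -0.3 -1;0 0.9 -1 -0.3 -1;0 0.9 -1 -0.3 -0.33'
python3 -m pendant '0 0.7 -1 0 0;0 0.7 -1 0 0;0 0.7 -1 0 0;0 0.7 -1 0 0;0 0.7 -1 0 0'
```

```text
clock: 2.85
position: [299.2, -502.2, 352.6]
ee_rot: [-0.0, 1.0, -0.028, -0.0]
contact_force: [0.1, 0.7, 0.2]
finger_gap: 0.5
clock: 3.35
position: [378.0, -394.1, 382.7]
ee_rot: [-0.0, 0.99, 0.144, -0.0]
contact_force: [-0.2, -1.0, -0.4]
finger_gap: 0.5
clock: 3.85
position: [416.4, -278.3, 382.8]
ee_rot: [0.0, 0.99, 0.143, 0.0]
contact_force: [0.0, 0.3, -0.7]
finger_gap: 0.4
```

```bash
cat > snap.py <<'E'
import sys
from h import *
n=sys.argv[2] if len(sys.argv)>2 else "wrist"
p,R,o=tcp();c=env.get_calibration(n);im=env.get_image(n)
np.save(f"pics/{sys.argv[1]}.npy",np.array([c],dtype=object),allow_pickle=True)
cv2.imwrite(f"pics/{sys.argv[1]}.png",im[:,:,::-1])
Rc=np.array(c["R"]);print("tcp",p.round(1),"z",R[:,2].round(3),"x",R[:,0].round(3),"q",np.round(o["joint_pos"],3),"t",o["clock"],"cam",(-Rc.T@c["t"]).round(1),Rc[2].round(3))
E
python3 snap.py w1
```

```text
tcp [ 416.4 -278.3  382.8] z [ 0. -0. -1.] x [0.959 0.282 0.   ] q [-0.657 -0.079  1.111  0.     2.109 -0.943] t 3.85 cam [ 395.8 -207.7  545.4] [ 0.075 -0.258 -0.963]
```

View pics/w1.png

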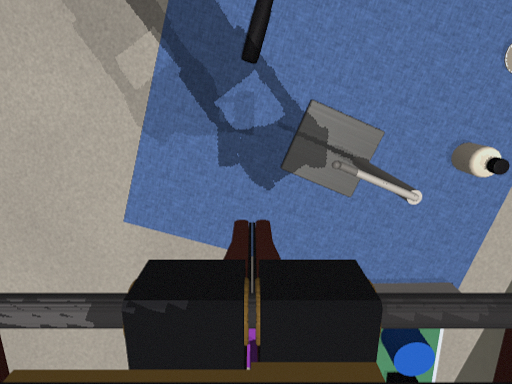

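```bash
python3 - <<'E'
from h import *
c=np.load("pics/w1.npy",allow_pickle=True)[0]
S=env.get_calibration("scene");T=env.get_calibration("top")
tip=[(231.7,166.3),(280,218),(337,165.5)];post=[(227.7,191.3),(280.5,184.2),(415,197)]
C=[S,T,c]
for n,u,z in(("tip",tip,227),("post",post,214)):
    print(n,[onz(k,v,z).round(1) for k,v in zip(C,u)],tri(C,u))
E
python3 -m pendant '0 0.5 -1 0 0;0 0.5 -1 0 0;0 0.5 -1 0 0;0 0.5 -1 0 0;0 0.5 -1 0 0'
python3 -m pendant '0 0.5 -1 0 0;0 0.5 -1 0 0;0 0.5 -1 0 0;0 0.5 -1 0 0;0 0.5 -1 0 0'
python3 snap.py w2
```

```text
tip [array([ 508.5, -247.1,  227. ]), array([ 489.8, -248.2,  227. ]), array([ 494.1, -247.8,  227. ])] (array([ 494.31937595, -248.53932414,  216.74222993]), np.float64(4.396798430311696))
post [array([ 595.7, -257.5,  214. ]), array([ 584.5, -259.4,  214. ]), array([ 587.7, -258. ,  214. ])] (array([ 588.3655985 , -258.82508069,  208.50214361]), np.float64(3.702503245811524))
clock: 4.4
position: [436.0, -168.6, 382.8]
ee_rot: [0.0, 0.99, 0.143, 0.0]
contact_force: [-0.6, 0.3, 0.2]
finger_gap: 0.5
clock: 4.9
position: [455.7, -58.5, 382.8]
ee_rot: [0.0, 0.99, 0.143, 0.0]
contact_force: [-0.3, -0.5, -0.2]
finger_gap: 0.6
tcp [455.7 -58.5 382.8] z [ 0. -0. -1.] x [0.959 0.282 0.   ] q [-0.202 -0.186  1.208 -0.     2.119 -0.488] t 4.9 cam [435.1  12.  545.4] [ 0.075 -0.258 -0.963]
```

View pics/w2.png

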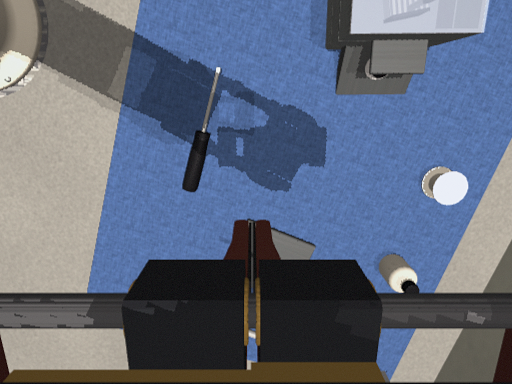

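```bash
python3 -m pendant '0 1 0.25 0.6 0;0 1 0.25 0.6 0;0 1 0.25 0.6 0;0 1 0.25 0.6 0'
python3 -m pendant '0 1 0.25 0.6 0;0 1 0.25 0.6 0;0 1 0.25 0.6 0;0 1 0.25 0.6 0;0 0 0 0 0'
python3 snap.py w3
```

```text
clock: 5.35
position: [538.8, -56.3, 334.2]
ee_rot: [0.0, 0.99, 0.143, 0.0]
contact_force: [0.3, 0.4, 0.9]
finger_gap: 0.4
clock: 5.85
position: [621.3, -52.8, 282.6]
ee_rot: [-0.001, 0.99, 0.143, -0.003]
contact_force: [-0.4, -0.5, -0.4]
finger_gap: 0.0
tcp [621.3 -52.8 282.6] z [-0.006  0.001 -1.   ] x [ 0.959  0.283 -0.005] q [-0.139  0.184  1.023 -0.     1.941 -0.426] t 5.85 cam [601.6  17.6 445.4] [ 0.07  -0.257 -0.964]
```

View pics/w3.png

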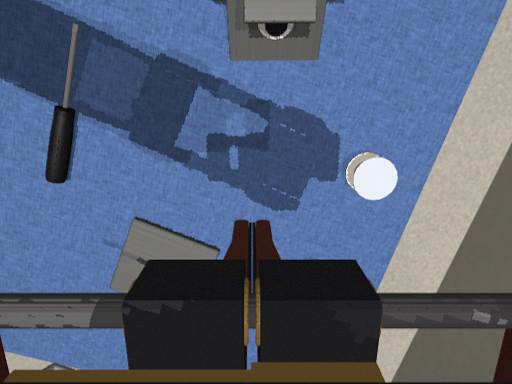

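```bash
python3 -m pendant '0 0 -1 0 0;0 0 -1 0 0;0 0 -1 0 0;0 0 -1 0 0'
python3 snap.py w4; python3 - <<'E'
import cv2
i=cv2.imread("pics/w4.png")[0:220,130:400];cv2.imwrite("pics/w4c.png",cv2.resize(i,None,fx=2.7,fy=2.7,interpolation=cv2.INTER_CUBIC))
E
```

```text
clock: 6.3
position: [596.5, 25.9, 288.9]
ee_rot: [0.0, 0.99, 0.143, 0.001]
contact_force: [0.1, 0.8, -0.6]
finger_gap: 0.3
tcp [596.5  25.9 288.9] z [ 0.003  0.    -1.   ] x [0.959 0.283 0.003] q [-0.014  0.105  1.098  0.     1.936 -0.3  ] t 6.3 cam [575.5  96.4 451.4] [ 0.078 -0.258 -0.963]
```

View pics/w4c.png

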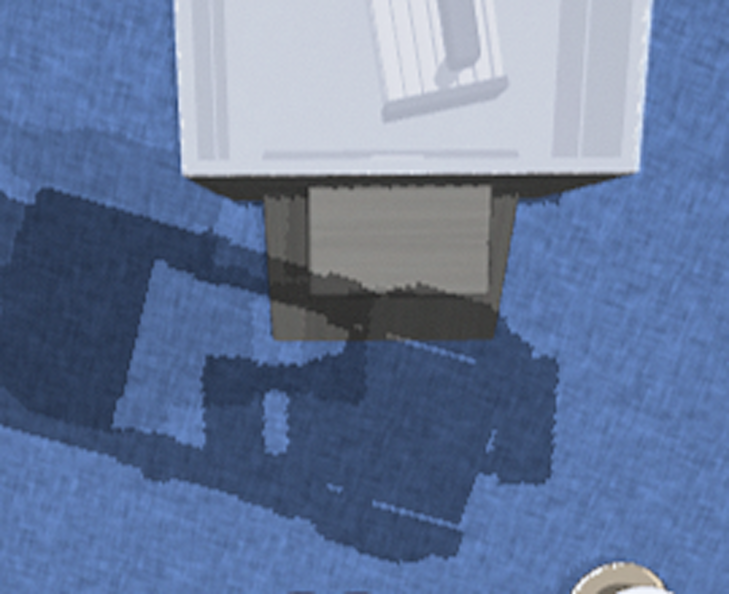

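```bash
python3 - <<'E'
from h import *
c3,c4=[np.load(f"pics/w{i}.npy",allow_pickle=True)[0] for i in(3,4)]
a=onz(c4,(197.4,64.8),137);b=onz(c4,(366.3,63.7),137);d=b-a
print(a,b,np.linalg.norm(d),"yaw front-edge",np.degrees(np.arctan2(d[1],d[0]))+90,"mid",(a+b)/2)
yaw=np.arctan2(d[1],d[0])+np.pi/2
ux=np.array([np.cos(yaw),np.sin(yaw),0]);uy=np.array([-ux[1],ux[0],0]);m=(a+b)/2;org=m+85*ux;org[2]=0;print("jig",org)
J=lambda w:np.array([(w-org)@ux,(w-org)@uy,w[2]]).round(1)
# lip width 70 -> height
for z in(90,95,100,105,110):
    l,r=onz(c4,(245.2,109.6),z),onz(c4,(311.5,108.5),z);l3,r3=onz(c3,(244,23),z),onz(c3,(316,23),z)
    print(z,J(l),J(r),np.linalg.norm(l-r),"w3",J(l3),J(r3),np.linalg.norm(l3-r3))
print("lip tri",[J(tri([c3,c4],[x,y])[0]) for x,y in(((244,23),(245.2,109.6)),((316,23),(311.5,108.5)))])
print("panel tri",[J(tri([c3,c4],[x,y])[0]) for x,y in(((230,60),(231.1,126.3)),((318.5,59),(313.7,125.2)))])
S=env.get_calibration("scene");T=env.get_calibration("top")
for z in(40,50,60,70):print(z,"btn w3",J(onz(c3,(276.5,38),z)),"scene",J(onz(S,(352.6,236.4),z)))
np.save("jig.npy",np.array([org[0],org[1],yaw]))
E
python3 - <<'E'
import cv2
i=cv2.imread("pics/w3.png")[0:70,210:340];cv2.imwrite("pics/w3c.png",cv2.resize(i,None,fx=6,fy=6,interpolation=cv2.INTER_CUBIC))
E
```

```text
[522.5043664  107.73835875 137.        ] [666.3072472  151.00601188 137.        ] 150.17109685940235 yaw front-edge 106.7455787110531 mid [594.4058068  129.37218531 137.        ]
jig [569.9154049  210.76764105   0.        ]
90 [-126.    33.9   90. ] [-125.3  -36.3   90. ] 70.14215076598462 w3 [-125.5   34.5   90. ] [-126.   -35.6   90. ] 70.10776671657902
95 [-125.8   33.8   95. ] [-125.1  -35.4   95. ] 69.1717882916447 w3 [-126.4   34.4   95. ] [-127.   -34.8   95. ] 69.12131295204787
100 [-125.6   33.7  100. ] [-124.9  -34.5  100. ] 68.20142581730478 w3 [-127.4   34.2  100. ] [-127.9  -33.9  100. ] 68.13485918751681
105 [-125.4   33.6  105. ] [-124.7  -33.6  105. ] 67.23106334296487 w3 [-128.4   34.1  105. ] [-128.9  -33.   105. ] 67.14840542298565
110 [-125.2   33.5  110. ] [-124.5  -32.8  110. ] 66.26070086862508 w3 [-129.3   34.   110. ] [-129.8  -32.2  110. ] 66.1619516584546
lip tri [array([-125.9,   34.1,   92.3]), array([-125.4,  -36.5,   87.1])]
panel tri [array([-150.9,   54.4,    5.4]), array([-150.3,  -55.4,    3.5])]
40 btn w3 [-131.5   -0.5   40. ] scene [-115.6   -5.2   40. ]
50 btn w3 [-1.33e+02  1.00e-01  5.00e+01] scene [-122.2  -12.1   50. ]
60 btn w3 [-134.6    0.7   60. ] scene [-128.7  -19.    60. ]
70 btn w3 [-136.1    1.4   70. ] scene [-135.3  -25.9   70. ]
```

View pics/w3c.png

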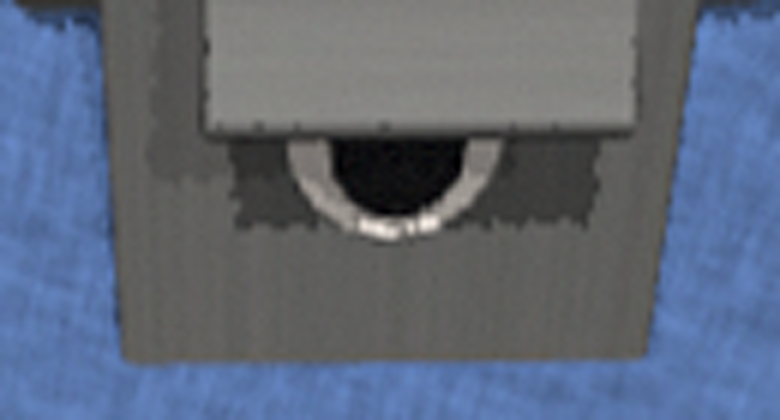

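```bash
for i in 1; do python3 -m pendant '0 -0.3 -1 -0.3 0;0 -0.3 -1 -0.3 0;0 -0.3 -1 -0.3 0;0 -0.3 -1 -0.3 0;0 -0.3 -1 -0.3 0'; python3 -m pendant '0 -0.3 -1 -0.3 0;0 -0.3 -1 -0.3 0;0 -0.3 -1 -0.3 0;0 -0.3 -1 -0.3 0;0 -0.3 -1 -0.3 0';python3 -m pendant '0 -0.3 -1 0 0;0 -0.3 -1 0 0;0 -0.3 -1 0 0;0 -0.3 -1 0 0;0 -0.3 -1 0 0';python3 -m pendant '0 -1 -1 0 0;0 -1 -1 0 0;0 -1 -1 0 0;0 -1 -1 0 0;0 -1 -1 0 0'; done
```

```text
clock: 6.85
position: [539.3, 112.8, 318.5]
ee_rot: [-0.0, 0.99, 0.143, 0.001]
contact_force: [-0.5, -0.6, 0.5]
finger_gap: 0.4
clock: 7.35
position: [482.1, 200.0, 348.4]
ee_rot: [-0.0, 0.99, 0.143, 0.001]
contact_force: [-0.5, 0.9, 0.2]
finger_gap: 0.0
clock: 7.85
position: [425.1, 287.3, 348.2]
ee_rot: [-0.0, 0.99, 0.143, 0.001]
contact_force: [0.4, -0.3, 0.6]
finger_gap: 0.4
clock: 8.35
position: [300.5, 354.3, 348.1]
ee_rot: [-0.001, 0.99, 0.143, 0.001]
contact_force: [0.5, 0.9, 0.2]
finger_gap: 0.5
```

```bash
python3 -m pendant '0 -1 -0.8 0 0;0 -1 -0.8 0 0;0 -1 -0.8 0 0;0 -1 -0.8 0 0;0 -1 -0.8 0 0';python3 -m pendant '0 -1 -0.8 0 0;0 -1 -0.8 0 0;0 -1 -0.8 0 0;0 -1 -0.8 0 0;0 -1 -0.8 0 0';python3 -m pendant '0 -1 -0.8 0 0;0 -1 -0.8 0 0;0 -1 -0.8 0 0;0 -1 -0.8 0 0;0 -1 -0.8 0 0'; python3 snap.py w5
```

```text
clock: 8.85
position: [182.2, 402.4, 348.1]
ee_rot: [-0.001, 0.99, 0.143, 0.001]
contact_force: [0.7, -0.1, 0.5]
finger_gap: 0.5
clock: 9.35
position: [63.9, 450.7, 348.1]
ee_rot: [-0.001, 0.99, 0.143, 0.0]
contact_force: [0.8, -0.3, 0.4]
finger_gap: 0.5
clock: 9.85
position: [-54.4, 499.1, 348.2]
ee_rot: [-0.001, 0.99, 0.143, 0.0]
contact_force: [0.0, -0.4, 0.2]
finger_gap: 0.3
tcp [-54.4 499.1 348.2] z [-0.     0.002 -1.   ] x [0.959 0.282 0.   ] q [ 1.612 -0.109  1.204  0.     2.045  1.325] t 9.85 cam [-75.  569.3 510.9] [ 0.075 -0.256 -0.964]
```

```bash
python3 -m pendant '0 -0.91 -1 0 0;0 -0.91 -1 0 0;0 -0.91 -1 0 0;0 -0.91 -1 0 0;0 -0.91 -1 0 0';python3 -m pendant '0 0 -1 0 0;0 0 -1 0 0;0 0 -1 0 0;0 0 -1 0 0;0 0 -1 0 0';python3 snap.py w6;  python3 -m pendant '0 0 -1 0 0;0 0 -1 0 0;0 0 -1 0 0'; python3 snap.py w7
```

```text
clock: 10.4
position: [-169.5, 569.5, 348.2]
ee_rot: [-0.001, 0.99, 0.143, -0.0]
contact_force: [-0.2, 0.3, -0.0]
finger_gap: 0.5
clock: 10.9
position: [-197.0, 665.7, 348.4]
ee_rot: [-0.001, 0.99, 0.143, -0.0]
contact_force: [-0.3, 0.7, 0.1]
finger_gap: 0.7
tcp [-197.   665.7  348.4] z [-0.     0.002 -1.   ] x [0.959 0.282 0.   ] q [ 1.81   0.459  0.568 -0.     2.114  1.523] t 10.9 cam [-217.5  736.   511.1] [ 0.075 -0.256 -0.964]
clock: 11.25
position: [-213.6, 722.6, 348.7]
ee_rot: [-0.001, 0.99, 0.143, -0.0]
contact_force: [-1.2, 3.7, 57.3]
finger_gap: 0.4
tcp [-213.6  722.6  348.7] z [-0.     0.002 -1.   ] x [0.959 0.282 0.   ] q [1.813 0.742 0.169 0.    2.229 1.527] t 11.25 cam [-234.1  792.9  511.4] [ 0.074 -0.256 -0.964]
```

```bash
python3 -m pendant '0 0 -0.3 0 0;0 0 0 0 0'; python3 snap.py w8;python3 -m pendant '0 0 -0.5 0 0;0 0 0 0 0'; python3 snap.py w9
```

```text
clock: 11.5
position: [-214.5, 725.8, 346.5]
ee_rot: [-0.003, 0.99, 0.143, -0.0]
contact_force: [0.2, 0.4, 0.6]
finger_gap: 0.5
tcp [-214.5  725.8  346.5] z [-0.002  0.007 -1.   ] x [0.959 0.282 0.   ] q [1.813 0.744 0.17  0.    2.221 1.527] t 11.5 cam [-234.7  795.2  509.6] [ 0.073 -0.252 -0.965]
clock: 11.75
position: [-215.7, 730.2, 343.4]
ee_rot: [-0.007, 0.99, 0.143, -0.001]
contact_force: [0.5, -0.6, -0.4]
finger_gap: 0.7
tcp [-215.7  730.2  343.4] z [-0.004  0.013 -1.   ] x [0.959 0.283 0.   ] q [1.813 0.749 0.169 0.    2.211 1.527] t 11.75 cam [-235.7  798.7  507. ] [ 0.071 -0.245 -0.967]
```

```bash
python3 -m pendant '0 0 -1 0 0;0 0 -1 0 0;0 0 -1 0 0;0 0 -1 0 0;0 0 -1 0 0'; python3 snap.py w10;python3 -m pendant '0 0 1 0 0;0 0 1 0 0;0 0 0 0 0'; python3 snap.py w11
```

```text
clock: 12.3
position: [-228.1, 772.7, 304.1]
ee_rot: [-0.031, 0.989, 0.143, -0.005]
contact_force: [0.8, 0.4, -0.4]
finger_gap: 0.1
tcp [-228.1  772.7  304.1] z [-0.018  0.061 -0.998] x [ 0.959  0.283 -0.   ] q [1.814 0.8   0.169 0.003 2.109 1.53 ] t 12.3 cam [-245.7  833.2  471. ] [ 0.057 -0.199 -0.978]
clock: 12.65
position: [-216.1, 731.6, 301.1]
ee_rot: [-0.029, 0.989, 0.143, -0.004]
contact_force: [0.5, 1.1, 0.7]
finger_gap: 0.4
tcp [-216.1  731.6  301.1] z [-0.017  0.056 -0.998] x [ 0.959  0.283 -0.   ] q [1.812 0.58  0.493 0.003 2.009 1.527] t 12.65 cam [-234.   792.8  467.7] [ 0.059 -0.203 -0.977]
```

```bash
python3 -m pendant '0 0 0.7 -1 0;0 0 0.7 -1 0;0 0 0.7 -1 0;0 0 0.7 -1 0;0 0 0.7 -1 0'; python3 -m pendant '0 0 0.3 -1 0;0 0 0.3 -1 0;0 0 0.3 -1 0;0 0 0.3 -1 0;0 0 0.3 -1 0';python3 -m pendant '0 0 0 -1 0;0 0 0 -1 0;0 0 0 -1 0;0 0 0 -1 0'; python3 snap.py w12
```

```text
clock: 13.2
position: [-194.8, 659.7, 400.1]
ee_rot: [-0.032, 0.989, 0.143, -0.005]
contact_force: [0.3, 0.9, -0.9]
finger_gap: 0.8
clock: 13.7
position: [-183.5, 621.2, 493.2]
ee_rot: [-0.032, 0.989, 0.143, -0.005]
contact_force: [2.7, -10.4, 8.9]
finger_gap: 0.1
clock: 14.1
position: [-173.1, 585.7, 536.5]
ee_rot: [-0.05, 0.988, 0.143, -0.007]
contact_force: [-0.0, 0.3, -1.1]
finger_gap: 0.7
tcp [-173.1  585.7  536.5] z [-0.028  0.097 -0.995] x [0.959 0.283 0.   ] q [1.799 0.463 0.169 0.009 2.409 1.519] t 14.1 cam [-188.9  640.1  705.7] [ 0.047 -0.163 -0.985]
```

```bash
python3 -m pendant '0 0 0.9 -1 0;0 0 0.9 -1 0;0 0 0.9 -1 0;0 0 0.9 -1 0;0 0 0.9 -1 0'; python3 snap.py w13; python3 -m pendant '0 0 1 -1 0;0 0 1 -1 0;0 0 1 -1 0;0 0 1 -1 0;0 0 1 -1 0'; python3 snap.py w14
```

```text
clock: 14.65
position: [-142.1, 480.4, 613.2]
ee_rot: [-0.054, 0.988, 0.143, -0.008]
contact_force: [-0.4, -0.2, 0.4]
finger_gap: 0.5
tcp [-142.1  480.4  613.2] z [-0.031  0.105 -0.994] x [0.959 0.283 0.   ] q [1.785 0.316 0.169 0.014 2.548 1.511] t 14.65 cam [-157.5  533.5  782.9] [ 0.045 -0.155 -0.987]
clock: 15.2
position: [-107.8, 364.1, 674.1]
ee_rot: [-0.061, 0.988, 0.142, -0.009]
contact_force: [-0.5, 0.2, 0.9]
finger_gap: 0.6
tcp [-107.8  364.1  674.1] z [-0.035  0.117 -0.992] x [0.959 0.283 0.   ] q [1.758 0.164 0.169 0.028 2.686 1.497] t 15.2 cam [-122.6  415.   844.5] [ 0.041 -0.143 -0.989]
```

```bash
python3 -m pendant '0 0 1 -0.6 0;0 0 1 -0.6 0;0 0 1 -0.6 0;0 0 1 -0.6 0;0 0 1 -0.6 0'; python3 snap.py w15; python3 -m pendant '0 0 1 -0.6 0;0 0 1 -0.6 0;0 0 1 -0.6 0;0 0 1 -0.6 0;0 0 1 -0.6 0'; python3 snap.py w16
```

```text
clock: 15.75
position: [-94.8, 312.8, 707.6]
ee_rot: [-0.106, 0.984, 0.142, -0.009]
contact_force: [-0.1, -0.8, -0.3]
finger_gap: 0.5
tcp [-94.8 312.8 707.6] z [-0.047  0.207 -0.977] x [0.96  0.28  0.013] q [1.751 0.068 0.169 0.022 2.691 1.485] t 15.75 cam [-107.3  348.3  882.1] [ 0.028 -0.053 -0.998]
clock: 16.3
position: [-84.3, 259.6, 736.0]
ee_rot: [-0.154, 0.978, 0.14, -0.007]
contact_force: [0.3, 0.5, -0.1]
finger_gap: 0.8
tcp [-84.3 259.6 736. ] z [-0.056  0.298 -0.953] x [0.961 0.276 0.03 ] q [ 1.762 -0.027  0.169 -0.003  2.691  1.474] t 16.3 cam [-94.9 278.4 913.1] [ 0.018  0.042 -0.999]
```

```bash
python3 -m pendant '0 -0.6 1 -0.8 0;0 -0.6 1 -0.8 0;0 -0.6 1 -0.8 0;0 -0.6 1 -0.8 0;0 -0.6 1 -0.8 0'; python3 snap.py w17
```

```text
clock: 16.85
position: [-128.4, 168.3, 754.2]
ee_rot: [-0.194, 0.971, 0.138, -0.006]
contact_force: [0.1, 0.5, -0.5]
finger_gap: 0.3
tcp [-128.4  168.3  754.2] z [-0.065  0.374 -0.925] x [0.962 0.27  0.042] q [ 2.493 -0.091  0.17  -0.638  2.691  1.584] t 16.85 cam [-137.3  172.8  932.4] [ 0.008  0.122 -0.992]
```

```bash
python3 -m pendant '0 0.6 0.2 -1 0;0 0.4 0.2 -1 0;0 0.2 0.3 -1 0;0 0 0.5 -1 0;0 0 0.5 -1 0'; python3 snap.py w18
```

```text
clock: 17.4
position: [-89.7, 128.4, 765.9]
ee_rot: [-0.218, 0.966, 0.138, -0.01]
contact_force: [0.5, -0.8, 0.3]
finger_gap: 0.4
tcp [-89.7 128.4 765.9] z [-0.079  0.418 -0.905] x [0.962 0.271 0.042] q [ 2.867 -0.147  0.169 -1.068  2.691  1.519] t 17.4 cam [-96.1 124.3 944.2] [-0.006  0.17  -0.985]
```

```bash
python3 -m pendant '0 0 -0.5 0.5 0;0 0 -0.6 0.6 0;0 0 -0.8 0.8 0;0 0 -1 1 0;0 0 -1 1 0'; python3 snap.py w19
```

```text
clock: 17.95
position: [-115.7, 229.8, 728.2]
ee_rot: [-0.218, 0.966, 0.136, -0.009]
contact_force: [0.8, 0.5, 1.1]
finger_gap: 0.3
tcp [-115.7  229.8  728.2] z [-0.077  0.419 -0.905] x [0.963 0.266 0.042] q [ 2.105 -0.254  0.462 -0.25   2.502  1.593] t 17.95 cam [-122.   225.6  906.5] [-0.005  0.171 -0.985]
```

```bash
python3 -m pendant '0 0 -0.3 -1 0;0 0 -0.3 -1 0;0 0 -0.3 -1 0;0 0 -0.3 -1 0;0 0 -0.3 -1 0'; python3 snap.py w20
```

```text
clock: 18.5
position: [-110.3, 206.7, 768.6]
ee_rot: [-0.234, 0.962, 0.138, -0.013]
contact_force: [0.4, 0.1, 0.3]
finger_gap: 0.8
tcp [-110.3  206.7  768.6] z [-0.089  0.448 -0.89 ] x [0.962 0.271 0.04 ] q [ 2.205 -0.111  0.169 -0.395  2.615  1.531] t 18.5 cam [-114.7  196.8  946.8] [-0.017  0.202 -0.979]
```

```bash
python3 -m pendant '0 -0.2 0.4 -1 0;0 -0.2 0.4 -1 0;0 -0.2 0.2 -1 0;0 -0.2 0.2 -1 0;0 -0.2 0 -1 0'; python3 snap.py w21
```

```text
clock: 19.05
position: [-104.6, 146.5, 774.4]
ee_rot: [-0.245, 0.96, 0.137, -0.019]
contact_force: [0.2, -0.4, 0.7]
finger_gap: 0.2
tcp [-104.6  146.5  774.4] z [-0.103  0.465 -0.879] x [0.962 0.273 0.031] q [ 2.865 -0.139  0.169 -1.029  2.631  1.558] t 19.05 cam [-106.4  133.1  952.3] [-0.032  0.221 -0.975]
```

```bash
cat > to.py <<'E'
import sys
from h import *
p,R,o=tcp();q=p
for a in sys.argv[1:]:
    g=np.array([float(v) for v in a.split(",")]);d=R.T@(g-q)/20;n=max(1,int(np.ceil(abs(d).max())));print(a,"rows",n,"unit",(d/n).round(2),"total",d.round(2));q=g
E
python3 to.py -116,230,728 100,380,560 400,230,400 617,38,200 617.6,37.8,141
```

```text
-116,230,728 rows 5 unit [ 0.12 -0.51  0.81] total [ 0.59 -2.56  4.04]
100,380,560 rows 13 unit [0.94 0.04 0.75] total [12.2   0.49  9.72]
400,230,400 rows 14 unit [0.86 1.   0.14] total [12.06 14.    1.96]
617,38,200 rows 16 unit [0.46 0.98 0.2 ] total [ 7.43 15.64  3.18]
617.6,37.8,141 rows 3 unit [-0.02  0.47  0.86] total [-0.07  1.42  2.59]
```

```bash
python3 -m pendant '0 0.1 -0.5 0.8 0;0 0.1 -0.5 0.8 0;0 0.1 -0.5 0.8 0;0 0.1 -0.5 0.8 0;0 0.1 -0.5 0.8 0';python3 -m pendant '0 0.95 0 0.75 0;0 0.95 0 0.75 0;0 0.95 0 0.75 0;0 0.95 0 0.75 0;0 0.95 0 0.75 0';python3 -m pendant '0 0.95 0 0.75 0;0 0.95 0 0.75 0;0 0.95 0 0.75 0;0 0.95 0 0.75 0;0 0.95 0 0.75 0';python3 -m pendant '0 0.95 0 0.75 0;0 0.95 0 0.75 0;0 0.95 0 0.75 0'; python3 snap.py w22; python3 to.py  400,230,400 617,38,200 617.6,37.8,141
```

```text
clock: 19.6
position: [-118.7, 225.1, 730.1]
ee_rot: [-0.245, 0.959, 0.142, -0.018]
contact_force: [-0.9, -0.1, -0.0]
finger_gap: 0.5
clock: 20.1
position: [-40.7, 282.4, 672.2]
ee_rot: [-0.246, 0.959, 0.142, -0.017]
contact_force: [-0.8, -0.6, -0.1]
finger_gap: 0.7
clock: 20.6
position: [43.0, 344.2, 609.7]
ee_rot: [-0.246, 0.959, 0.142, -0.017]
contact_force: [-0.5, -0.6, -0.8]
finger_gap: 0.1
clock: 20.9
position: [93.1, 381.2, 572.3]
ee_rot: [-0.246, 0.959, 0.142, -0.017]
contact_force: [-0.6, 0.4, -0.3]
finger_gap: 0.2
tcp [ 93.1 381.2 572.3] z [-0.102  0.467 -0.878] x [0.959 0.281 0.037] q [ 0.902 -0.453  1.101  0.447  2.115  0.916] t 20.9 cam [ 90.5 367.2 750.2] [-0.028  0.224 -0.974]
400,230,400 rows 15 unit [0.81 0.96 0.15] total [12.19 14.4   2.29]
617,38,200 rows 16 unit [0.46 0.98 0.2 ] total [ 7.41 15.64  3.23]
617.6,37.8,141 rows 3 unit [-0.02  0.47  0.86] total [-0.07  1.41  2.59]
```

```bash
R='';  python3 -m pendant '0 0.8 1 0.15 0;0 0.8 1 0.15 0;0 0.8 1 0.15 0;0 0.8 1 0.15 0;0 0.8 1 0.15 0';python3 -m pendant '0 0.8 1 0.15 0;0 0.8 1 0.15 0;0 0.8 1 0.15 0;0 0.8 1 0.15 0;0 0.8 1 0.15 0';python3 -m pendant '0 0.8 1 0.15 0;0 0.8 1 0.15 0;0 0.8 1 0.15 0;0 0.8 1 0.15 0;0 0.8 0.5 0.15 0'; python3 snap.py w23; python3 to.py 617,38,200 617.6,37.8,141
```

```text
clock: 21.45
position: [194.6, 325.5, 515.3]
ee_rot: [-0.246, 0.959, 0.142, -0.016]
contact_force: [-0.3, 1.8, -0.2]
finger_gap: 0.6
clock: 21.95
position: [296.6, 270.8, 457.8]
ee_rot: [-0.246, 0.959, 0.142, -0.015]
contact_force: [0.2, -0.3, 0.2]
finger_gap: 0.5
clock: 22.45
position: [396.1, 224.1, 404.4]
ee_rot: [-0.246, 0.959, 0.141, -0.016]
contact_force: [0.3, 0.4, 0.3]
finger_gap: 0.3
tcp [396.1 224.1 404.4] z [-0.1    0.467 -0.879] x [0.96  0.278 0.039] q [ 0.062 -0.267  1.316  0.576  2.094  0.065] t 22.45 cam [393.2 210.2 582.3] [-0.026  0.224 -0.974]
617,38,200 rows 16 unit [0.47 0.97 0.21] total [ 7.59 15.47  3.44]
617.6,37.8,141 rows 3 unit [-0.03  0.47  0.86] total [-0.08  1.42  2.58]
```

```bash
python3 -m pendant '0 0.5 1 0.1 0;0 0.5 1 0.1 0;0 0.5 1 0.1 0;0 0.5 1 0.1 0;0 0.5 1 0.1 0';python3 -m pendant '0 0.5 1 0.2 0;0 0.5 1 0.2 0;0 0.5 1 0.2 0;0 0.5 1 0.2 0;0 0.5 1 0.2 0';python3 -m pendant '0 0.5 1 0.3 0;0 0.5 1 0.3 0;0 0.5 1 0.3 0;0 0.5 1 0.3 0;0 0.5 1 0.3 0'; python3 snap.py w24; python3 to.py 617.6,37.8,141
```

```text
clock: 23.0
position: [468.8, 158.9, 351.1]
ee_rot: [-0.245, 0.959, 0.141, -0.015]
contact_force: [-0.2, 0.8, 0.9]
finger_gap: 0.5
clock: 23.5
position: [541.4, 98.1, 288.0]
ee_rot: [-0.245, 0.959, 0.141, -0.015]
contact_force: [0.5, -0.3, -0.2]
finger_gap: 0.4
clock: 24.0
position: [612.9, 41.8, 216.1]
ee_rot: [-0.245, 0.959, 0.141, -0.015]
contact_force: [0.3, 0.9, 0.4]
finger_gap: 0.4
tcp [612.9  41.8 216.1] z [-0.098  0.466 -0.879] x [0.96  0.278 0.041] q [-0.237  0.245  1.145  0.479  1.937 -0.396] t 24.0 cam [609.6  27.9 394. ] [-0.024  0.224 -0.974]
617.6,37.8,141 rows 4 unit [0.01 0.46 0.76] total [0.03 1.84 3.05]
```

View pics/w24.png

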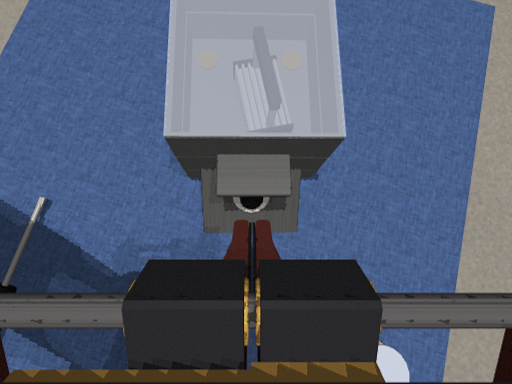

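```bash
python3 - <<'E'
from h import *
T=env.get_calibration("top")
print("flux",onz(T,(254,150),50),"spool",onz(T,(206,149),30))
c=np.load("pics/w24.npy",allow_pickle=True)[0]
j=np.load("jig.npy");ux=np.array([np.cos(j[2]),np.sin(j[2]),0]);uy=np.array([-ux[1],ux[0],0]);org=np.array([j[0],j[1],0])
J=lambda w:np.array([(w-org)@ux,(w-org)@uy,w[2]]).round(1)
W=lambda a:org+a[0]*ux+a[1]*uy+np.array([0,0,a[2]])
for z in(30,35,40,45):print(z,J(onz(c,(251.5,201),z)))
print("lip",[proj(c,W((-126,y,z))).round(1) for y in(-35,35) for z in(83,90)])
for dz in(-6,0,6):
    b=np.array([-118,0,38+dz]);ring=[W(b+13*np.array([np.cos(a)*np.cos(np.radians(35)),np.sin(a),np.cos(a)*np.sin(np.radians(35))])) for a in np.linspace(0,2*np.pi,9)]
    print(dz,proj(c,W(b)).round(1),proj(c,np.array(ring))[[2,4,6]].round(1).tolist())
i=cv2.imread("pics/w24.png")[140:240,190:310];cv2.imwrite("pics/w24c.png",cv2.resize(i,None,fx=6,fy=6,interpolation=cv2.INTER_CUBIC))
E
```

```text
flux [ 746.83560608 -200.39833881   50.        ] spool [769.62798639 -40.8142837   30.        ]
30 [-118.8   -0.4   30. ]
35 [-119.8   -0.2   35. ]
40 [-120.7   -0.    40. ]
45 [-121.6    0.2   45. ]
lip [array([289.8, 198.1]), array([291. , 196.7]), array([216.5, 198.4]), array([216. , 196.9])]
-6 [251.2 199.9] [[239.4, 200.0], [251.0, 210.5], [262.9, 199.9]]
0 [251.4 198.9] [[239.4, 199.0], [251.2, 209.7], [263.3, 198.9]]
6 [251.6 197.9] [[239.5, 197.9], [251.4, 208.8], [263.7, 197.8]]
```

View pics/w24c.png

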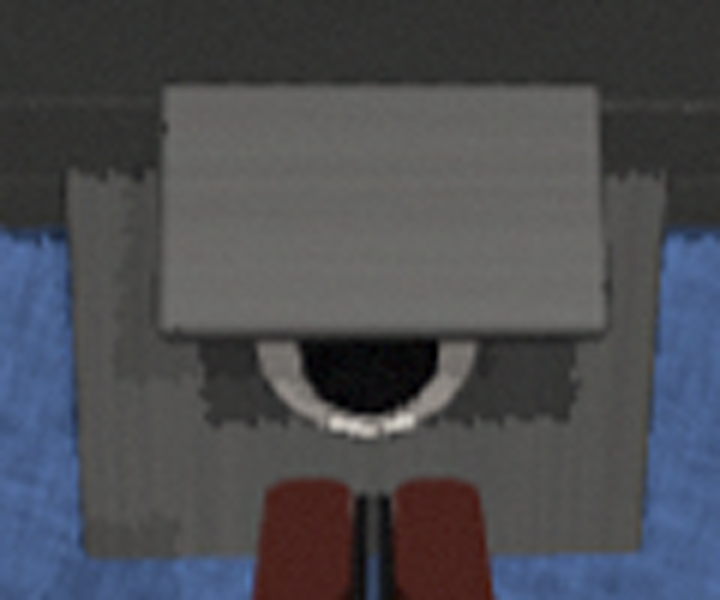

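```bash
cat > btn.py <<'E'
from h import *
j=np.load("jig.npy");ux=np.array([np.cos(j[2]),np.sin(j[2]),0]);uy=np.array([-ux[1],ux[0],0]);org=np.array([j[0],j[1],0])
W=lambda a:org+a[0]*ux+a[1]*uy+np.array([0,0,a[2]])
B=W((-117.,0,38.))
p,R,o=tcp();l=R.T@(p-B)
print("TCP rel to button_mid, tool axes",l.round(1),"q",np.round(o["joint_pos"],2),"F tool",(R.T@np.array(o["contact_force"])).round(1),"t",o["clock"])
print("units to (0,5,-25):",((np.array([0,5,-25])-l)/20).round(2))
ax=W((-117.-np.sin(.611),0,38+np.cos(.611)))-B
print("axis in tool",(R.T@ax).round(3))
E
python3 btn.py
```

```text
TCP rel to button_mid, tool axes [-1.000e-01 -3.100e+01 -1.814e+02] q [-0.24  0.25  1.15  0.48  1.94 -0.4 ] F tool [-1.6  1.   2.7] t 24.05
units to (0,5,-25): [0.01 1.8  7.82]
axis in tool [ 0.038  0.115 -0.993]
```

```bash
python3 -m pendant '0 0 0.9 0.5 0;0 0 0.9 1 0;0 0 0 1 0;0 0 0 1 0;0 0 0 0.8 0';python3 -m pendant '0 0 0 0.8 0;0 0 0 0.6 0;0 0 0 0 0'; python3 snap.py w25; python3 btn.py
```

```text
clock: 24.55
position: [612.6, 51.1, 121.6]
ee_rot: [-0.245, 0.959, 0.14, -0.016]
contact_force: [-0.5, 0.7, -0.1]
finger_gap: 0.5
clock: 24.85
position: [609.3, 64.0, 95.8]
ee_rot: [-0.245, 0.959, 0.14, -0.017]
contact_force: [-0.5, -0.2, 0.3]
finger_gap: 0.3
tcp [609.3  64.   95.8] z [-0.102  0.465 -0.88 ] x [0.96  0.277 0.035] q [-0.203  0.261  1.341  0.456  1.738 -0.462] t 24.85 cam [606.8  50.5 273.8] [-0.029  0.221 -0.975]
TCP rel to button_mid, tool axes [ -1.6   3.3 -69. ] q [-0.2   0.26  1.34  0.46  1.74 -0.46] F tool [-0.9 -0.5 -0. ] t 24.9
units to (0,5,-25): [0.08 0.08 2.2 ]
axis in tool [ 0.037  0.117 -0.992]
```

View pics/w25.png

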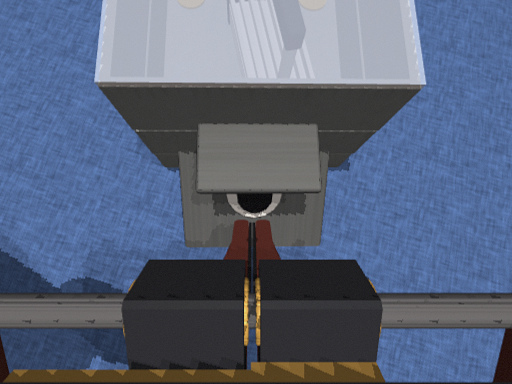

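```bash
python3 -m pendant '0 0.08 0.08 0.5 0;0 0 0 0.7 0;0 0 0 0.5 0;0 0 0 0.3 0;0 0 0 0 0'; python3 snap.py w26; python3 btn.py
```

```text
clock: 25.4
position: [607.4, 81.2, 60.1]
ee_rot: [-0.244, 0.959, 0.14, -0.017]
contact_force: [0.5, -0.8, 0.1]
finger_gap: 0.4
tcp [607.4  81.2  60.1] z [-0.101  0.464 -0.88 ] x [0.96  0.277 0.035] q [-0.178  0.272  1.393  0.457  1.67  -0.466] t 25.4 cam [604.9  67.8 238.1] [-0.028  0.221 -0.975]
TCP rel to button_mid, tool axes [ -0.    5.3 -28.9] q [-0.18  0.27  1.39  0.46  1.67 -0.47] F tool [-0.7  0.6  0.3] t 25.45
units to (0,5,-25): [ 0.   -0.01  0.2 ]
axis in tool [ 0.037  0.118 -0.992]
```

View pics/w26.png

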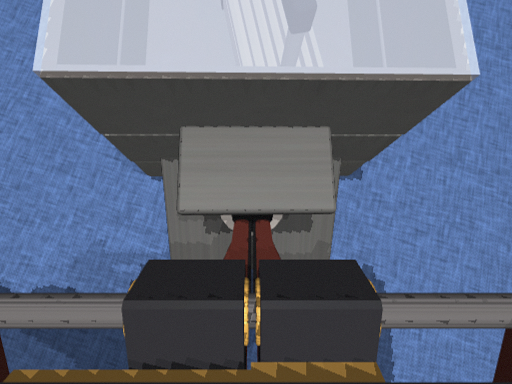

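```bash
python3 -m pendant '0 0 0 0.2 0;0 0 0 0.2 0;0 0 0 0.15 0;0 0 0 0 0'; python3 btn.py; python3 -m pendant '0 0 0 0.1 0;0 0 0 0.1 0;0 0 0 0 0'; python3 btn.py
```

```text
clock: 25.85
position: [606.9, 85.8, 51.4]
ee_rot: [-0.244, 0.959, 0.14, -0.016]
contact_force: [-0.3, 0.2, -0.1]
finger_gap: 0.8
TCP rel to button_mid, tool axes [  0.1   5.4 -18.1] q [-0.17  0.27  1.41  0.46  1.65 -0.47] F tool [-0.2 -0.2  0.2] t 25.85
units to (0,5,-25): [-0.   -0.02 -0.35]
axis in tool [ 0.037  0.118 -0.992]
clock: 26.15
position: [606.6, 87.6, 48.1]
ee_rot: [-0.244, 0.959, 0.14, -0.016]
contact_force: [0.5, -0.2, -0.0]
finger_gap: 0.4
TCP rel to button_mid, tool axes [  0.2   5.4 -14.3] q [-0.17  0.27  1.41  0.46  1.64 -0.47] F tool [ 0.4  0.3 -0.1] t 26.15
units to (0,5,-25): [-0.01 -0.02 -0.54]
axis in tool [ 0.037  0.118 -0.992]
```

```bash
python3 -m pendant '0 0 0 0.1 0;0 0 0 0.1 0;0 0 0 0 0'; python3 -m pendant '0 0 0 0.1 0;0 0 0 0 0'; python3 -m pendant '0 0 0 0.1 0;0 0 0 0 0'; python3 btn.py
```

```text
clock: 26.45
position: [606.2, 89.5, 44.5]
ee_rot: [-0.244, 0.959, 0.14, -0.016]
contact_force: [0.7, -0.7, -0.1]
finger_gap: 0.3
clock: 26.65
position: [606.1, 90.4, 42.8]
ee_rot: [-0.244, 0.959, 0.14, -0.016]
contact_force: [0.0, 0.1, 0.1]
finger_gap: 0.2
clock: 26.85
position: [605.8, 91.4, 41.0]
ee_rot: [-0.244, 0.959, 0.14, -0.016]
contact_force: [-0.6, -0.7, -0.1]
finger_gap: 0.4
TCP rel to button_mid, tool axes [ 0.2  5.3 -6.3] q [-0.16  0.28  1.42  0.46  1.63 -0.47] F tool [-0.7  0.5 -0.1] t 26.85
units to (0,5,-25): [-0.01 -0.02 -0.93]
axis in tool [ 0.037  0.118 -0.992]
```

```bash
python3 -m pendant '0 0 0 0.1 0;0 0 0 0 0'; python3 -m pendant '0 0 0 0.1 0;0 0 0 0 0'; python3 -m pendant '0 0 0 0.08 0;0 0 0 0 0';python3 -m pendant '0 0 0 0.08 0;0 0 0 0 0'; python3 btn.py
```

```text
clock: 27.05
position: [605.6, 92.3, 39.2]
ee_rot: [-0.244, 0.959, 0.14, -0.016]
contact_force: [-0.2, 0.1, 0.3]
finger_gap: 0.4
clock: 27.25
position: [605.4, 93.2, 37.5]
ee_rot: [-0.244, 0.959, 0.14, -0.016]
contact_force: [0.0, -0.7, 0.3]
finger_gap: 0.7
clock: 27.45
position: [605.5, 93.6, 36.9]
ee_rot: [-0.244, 0.959, 0.14, -0.016]
contact_force: [-1.3, -1.3, 2.9]
finger_gap: 0.1
clock: 27.65
position: [605.3, 94.4, 35.6]
ee_rot: [-0.244, 0.959, 0.14, -0.016]
contact_force: [-2.4, -2.6, 5.3]
finger_gap: 0.3
TCP rel to button_mid, tool axes [ 0.3  5.2 -0.1] q [-0.16  0.28  1.43  0.46  1.62 -0.47] F tool [-2.8 -0.9 -5.7] t 27.65
units to (0,5,-25): [-0.02 -0.01 -1.24]
axis in tool [ 0.038  0.118 -0.992]
```

```bash
python3 -m pendant '0 0 0 0.07 0;0 0 0 0 0'; python3 btn.py;python3 -m pendant '0 0 0 0.07 0;0 0 0 0 0'; python3 btn.py|head -1
```

```text
clock: 27.85
position: [605.2, 95.1, 34.7]
ee_rot: [-0.244, 0.959, 0.14, -0.016]
contact_force: [-3.0, -2.6, 5.4]
finger_gap: 0.6
TCP rel to button_mid, tool axes [0.3 5.  1.1] q [-0.16  0.28  1.43  0.46  1.62 -0.47] F tool [-3.4 -1.1 -5.7] t 27.85
units to (0,5,-25): [-0.02 -0.   -1.3 ]
axis in tool [ 0.038  0.118 -0.992]
clock: 28.05
position: [605.1, 95.7, 33.6]
ee_rot: [-0.244, 0.959, 0.14, -0.016]
contact_force: [-2.3, -2.9, 5.4]
finger_gap: 0.6
TCP rel to button_mid, tool axes [0.4 5.  2.3] q [-0.16  0.28  1.43  0.46  1.62 -0.47] F tool [-2.8 -0.7 -5.8] t 28.05
```

```bash
python3 -m pendant '0 0 0 0.07 0;0 0 0 0 0'; python3 -m pendant '0 0 0 0.05 0;0 0 0 0 0'; python3 -m pendant '0 0 0 0.05 0;0 0 0 0 0';  python3 btn.py|head -1; python3 snap.py s1 scene
```

```text
clock: 28.25
position: [605.0, 96.4, 32.6]
ee_rot: [-0.244, 0.959, 0.14, -0.016]
contact_force: [-3.3, -2.6, 7.3]
finger_gap: 0.4
clock: 28.45
position: [604.8, 96.9, 31.8]
ee_rot: [-0.244, 0.959, 0.14, -0.016]
contact_force: [-4.1, -2.9, 7.5]
finger_gap: 0.5
clock: 28.65
position: [605.0, 97.4, 30.6]
ee_rot: [-0.244, 0.959, 0.14, -0.015]
contact_force: [-1.8, -2.7, 7.5]
finger_gap: 0.5
TCP rel to button_mid, tool axes [0.7 4.9 5.8] q [-0.15  0.28  1.44  0.46  1.61 -0.47] F tool [-2.1 -1.7 -7.6] t 28.65
tcp [605.   97.4  30.6] z [-0.098  0.464 -0.88 ] x [0.96  0.276 0.039] q [-0.154  0.28   1.436  0.46   1.609 -0.469] t 28.65 cam [1264.7 -230.8  815.2] [-0.733  0.049 -0.678]
```

```bash
python3 -c "
import cv2
i=cv2.imread('pics/s1.png')[120:280,300:470];cv2.imwrite('pics/s1c.png',cv2.resize(i,None,fx=3.5,fy=3.5,interpolation=cv2.INTER_CUBIC))"
```

```text
(no output)
```

View pics/s1c.png

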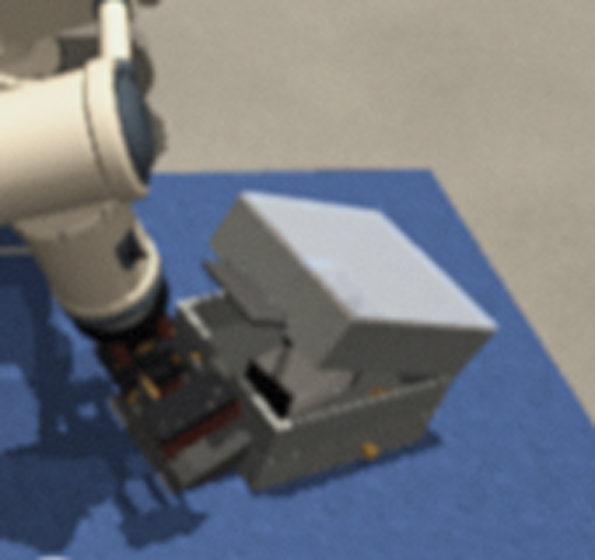

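```bash
python3 -m pendant '0 0 0 -0.3 0;0 0 0 -0.5 0;0 0 0 -0.5 0;0 0 0 0 0;0 0 0 0 0'; python3 -m pendant '0 0 0 -0.5 0;0 0 0 -1 0;0 0 0 -1 0;50 0 0 -1 0;100 0 0 -1 0';python3 -m pendant '100 0 0 -1 0;100 0 0 -1 0;100 0 0 -1 0;100 0 0 -0.5 0'; python3 snap.py s2 scene; python3 snap.py w30;  python3 -c "
import cv2
i=cv2.imread('pics/s2.png')[100:280,290:470];cv2.imwrite('pics/s2c.png',cv2.resize(i,None,fx=3.2,fy=3.2,interpolation=cv2.INTER_CUBIC))"
```

```text
clock: 29.2
position: [607.3, 85.3, 52.5]
ee_rot: [-0.244, 0.959, 0.14, -0.016]
contact_force: [0.7, -0.2, 0.7]
finger_gap: 0.1
clock: 29.7
position: [616.0, 43.2, 132.5]
ee_rot: [-0.244, 0.959, 0.14, -0.016]
contact_force: [0.6, -0.1, 0.6]
finger_gap: 13.2
clock: 30.1
position: [623.5, 10.4, 195.2]
ee_rot: [-0.244, 0.96, 0.14, -0.015]
contact_force: [0.7, 0.7, 0.5]
finger_gap: 45.0
tcp [623.5  10.4 195.2] z [-0.097  0.464 -0.881] x [0.96  0.276 0.039] q [-0.277  0.291  1.127  0.464  1.929 -0.447] t 30.1 cam [1264.7 -230.8  815.2] [-0.733  0.049 -0.678]
tcp [623.8   9.9 196. ] z [-0.096  0.463 -0.881] x [0.96  0.276 0.04 ] q [-0.278  0.291  1.126  0.464  1.93  -0.447] t 30.15 cam [620.3  -3.2 374. ] [-0.023  0.22  -0.975]
```

View pics/s2c.png

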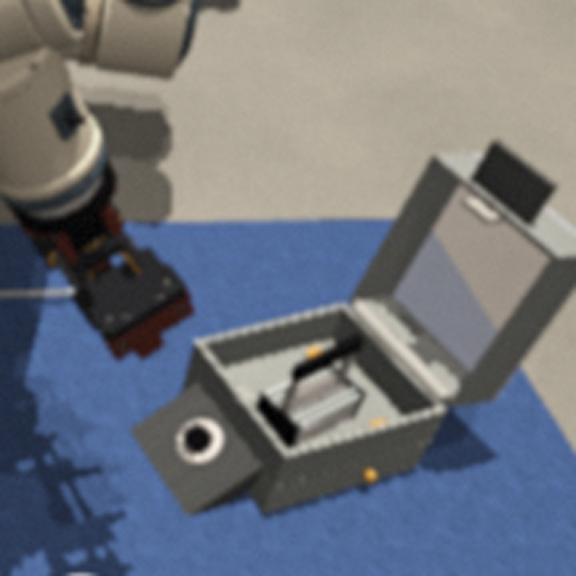

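View pics/w30.png

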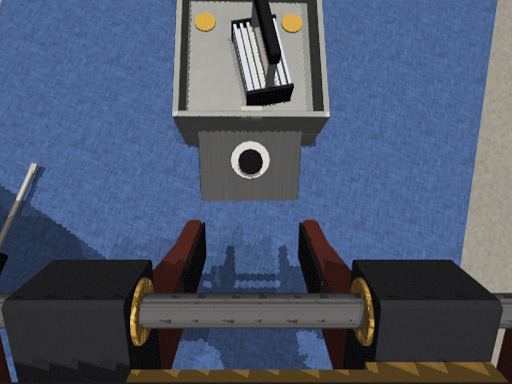

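```bash
python3 to.py 595,100,270
```

```text
595,100,270 rows 6 unit [ 0.   -0.99 -0.18] total [ 0.01 -5.92 -1.1 ]
```

```bash
python3 -m pendant '70 0 -1 -0.2 0;70 0 -1 -0.2 0;70 0 -1 -0.2 0;70 0 -1 -0.2 0;70 0 -1 -0.2 0'; python3 -m pendant '70 0 -0.9 -0.2 0;70 0 0 0 0'; python3 snap.py w31; python3 -c "
import cv2
i=cv2.imread('pics/w31.png')[0:250,130:400];cv2.imwrite('pics/w31c.png',cv2.resize(i,None,fx=2.4,fy=2.4,interpolation=cv2.INTER_CUBIC))"
```

```text
clock: 30.7
position: [598.2, 88.2, 259.9]
ee_rot: [-0.244, 0.959, 0.141, -0.016]
contact_force: [0.1, -0.4, -0.1]
finger_gap: 61.6
clock: 30.9
position: [594.3, 101.7, 273.7]
ee_rot: [-0.244, 0.959, 0.142, -0.014]
contact_force: [0.8, -0.3, -0.1]
finger_gap: 61.3
tcp [594.3 101.7 273.7] z [-0.096  0.464 -0.881] x [0.959 0.279 0.042] q [-0.15   0.178  1.12   0.505  1.978 -0.271] t 30.9 cam [590.5  88.4 451.6] [-0.022  0.221 -0.975]
```

View pics/w31c.png

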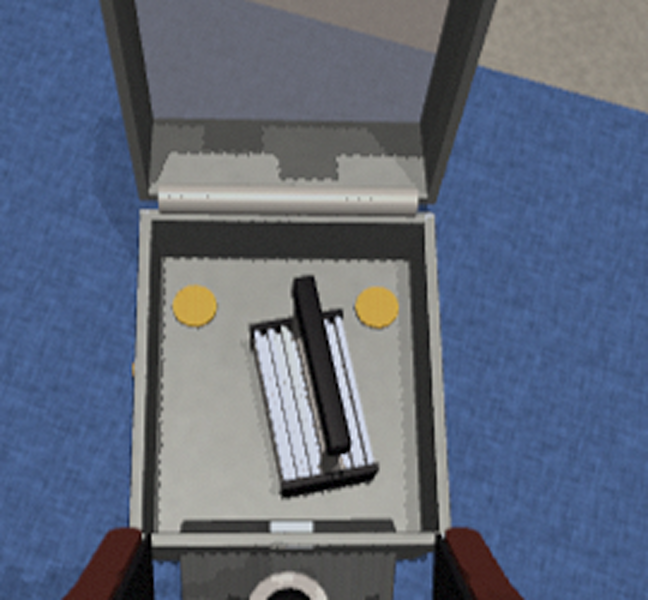

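```bash
cat > bar.py <<'E'
from h import *
c=np.load("pics/w31.npy",allow_pickle=True)[0]
a=onz(c,(130+303/2.4,279/2.4),126);b=onz(c,(130+339/2.4,445/2.4),126);d=a-b
m=(a+b)/2;m[2]=118
print(a,b,np.linalg.norm(d),"bar yaw",np.degrees(np.arctan2(d[1],d[0])),"centre",m)
p,R,o=tcp();print("tool x yaw",np.degrees(np.arctan2(R[1,0],R[0,0])),"y",R[:,1].round(3))
np.save("bar.npy",m)
E
python3 bar.py
```

```text
[566.29816832 237.87102576 126.        ] [601.45456908 170.23663427 126.        ] 76.22587111489149 bar yaw 117.46544015979413 centre [583.8763687  204.05383001 118.        ]
tool x yaw 16.160144050505906 y [ 0.264 -0.841 -0.472]
```

```bash
python3 -m pendant '70 0 0 0 -1;70 0 0 0 -1;70 0 0 0 0'; python3 to.py 582,182,190 573.7,223.6,106; python3 snap.py w32
```

```text
clock: 31.25
position: [594.7, 98.8, 269.1]
ee_rot: [-0.245, 0.945, 0.216, 0.003]
contact_force: [-0.6, -0.6, 0.8]
finger_gap: 61.6
582,182,190 rows 6 unit [ 0.11 -0.28  0.91] total [ 0.68 -1.71  5.47]
573.7,223.6,106 rows 5 unit [0.   0.03 0.94] total [0.   0.13 4.7 ]
tcp [594.7  98.8 269.1] z [-0.1    0.464 -0.88 ] x [0.907 0.407 0.111] q [-0.154  0.182  1.123  0.503  1.977 -0.434] t 31.25 cam [581.   81.5 446.1] [ 0.013  0.235 -0.972]
```

```bash
python3 -m pendant '70 0.11 -0.3 0.9 0;70 0.11 -0.3 0.9 0;70 0.11 -0.3 0.9 0;70 0.11 -0.3 0.9 0;70 0.11 -0.3 0.9 0'; python3 -m pendant '70 0.11 -0.2 0.9 0;70 0 0 0 0';python3 to.py 573.7,223.6,106; python3 snap.py w33; python3 -c "
import cv2
i=cv2.imread('pics/w33.png')[0:280,100:410];cv2.imwrite('pics/w33c.png',cv2.resize(i,None,fx=2,fy=2,interpolation=cv2.INTER_CUBIC))"
```

```text
clock: 31.8
position: [583.4, 169.3, 204.9]
ee_rot: [-0.245, 0.946, 0.215, 0.003]
contact_force: [0.2, 0.2, -0.7]
finger_gap: 61.8
clock: 32.0
position: [580.8, 182.4, 189.5]
ee_rot: [-0.245, 0.945, 0.215, 0.001]
contact_force: [-0.8, -0.5, 0.0]
finger_gap: 61.5
573.7,223.6,106 rows 5 unit [0.01 0.03 0.93] total [0.07 0.16 4.67]
tcp [580.8 182.4 189.5] z [-0.104  0.464 -0.88 ] x [0.907 0.406 0.107] q [-0.022  0.136  1.316  0.492  1.791 -0.385] t 32.0 cam [567.9 165.1 366.6] [ 0.009  0.235 -0.972]
```

View pics/w33c.png

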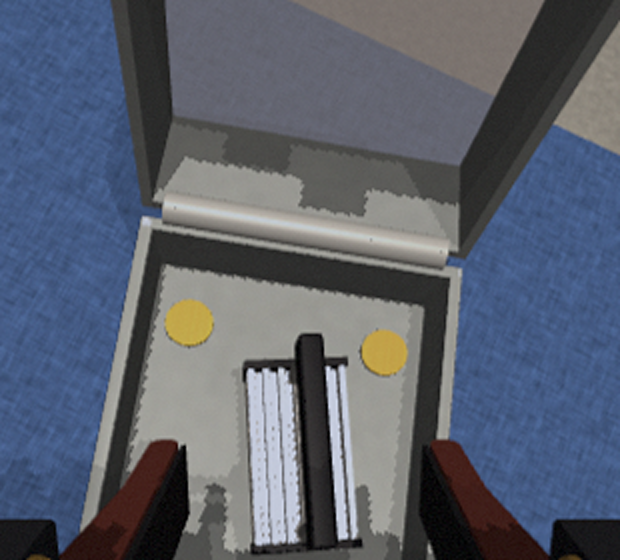

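```bash
python3 - <<'E'
from h import *
c=np.load("pics/w33.npy",allow_pickle=True)[0]
a=onz(c,(100+310/2,337/2),126);b=onz(c,(100+319/2,515/2),126)
print(a,b,np.degrees(np.arctan2(*(a-b)[[1,0]])))
d=(a-b)/np.linalg.norm(a-b); m=a-40*d; m[2]=118;print("centre",m,"G",m+22*d-[0,0,12])
E
python3 -m pendant '50 0 0 0.9 0;50 0 0 0.9 0;50 0 0 0 0'; python3 to.py 573.7,223.6,106
```

```text
[566.24077718 238.08815803 126.        ] [595.88855863 179.34772211 126.        ] 116.78123124096103
centre [584.26418223 202.37881933 118.        ] G [574.35130945 222.01895562 106.        ]
clock: 32.35
position: [577.8, 198.0, 158.9]
ee_rot: [-0.245, 0.945, 0.215, 0.002]
contact_force: [0.2, -0.4, 0.5]
finger_gap: 44.4
573.7,223.6,106 rows 3 unit [0.02 0.04 0.98] total [0.05 0.13 2.94]
```

```bash
python3 -m pendant '50 0.02 0.05 0.9 0;50 0.02 0.05 0.9 0;50 0.02 0.05 0.8 0;50 0 0 0.3 0;50 0 0 0 0'; python3 to.py 574,223,106; python3 snap.py w34;  python3 -c "
import cv2
i=cv2.imread('pics/w34.png')[0:280,100:410];cv2.imwrite('pics/w34c.png',cv2.resize(i,None,fx=2,fy=2,interpolation=cv2.INTER_CUBIC))"
```

```text
clock: 32.85
position: [574.7, 223.3, 107.8]
ee_rot: [-0.245, 0.945, 0.216, 0.003]
contact_force: [0.2, 1.1, -0.5]
finger_gap: 44.3
574,223,106 rows 1 unit [-0.05  0.04  0.07] total [-0.05  0.04  0.07]
tcp [574.7 223.3 107.8] z [-0.1    0.464 -0.88 ] x [0.907 0.407 0.111] q [ 0.045  0.151  1.444  0.488  1.629 -0.396] t 32.85 cam [561.1 206.  284.9] [ 0.013  0.235 -0.972]
```

View pics/w34c.png

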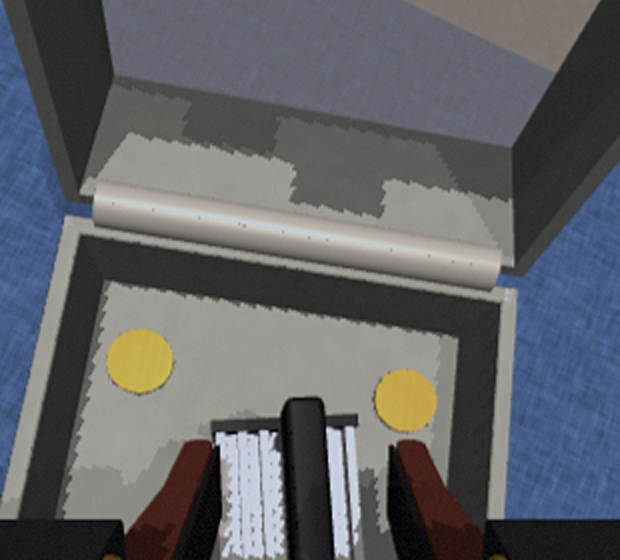

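Bar (crop 305,400) sits between the fingertips (215 and 390), aligned. Close and lift.

```bash
python3 -m pendant '0 -0.02 0.04 0.05 0;0 0 0 0 0;0 0 0 0 0;0 0 0 0 0;0 0 0 0 0'; python3 to.py 574,223,106; python3 -m pendant '0 0 -0.2 -0.4 0;0 0 -0.2 -0.4 0;0 0 0 0 0'; python3 btn.py | head -1;python3 snap.py w35
```

```text
clock: 33.4
position: [575.0, 222.8, 107.5]
ee_rot: [-0.245, 0.945, 0.216, 0.004]
contact_force: [-0.7, -2.3, 1.3]
finger_gap: 10.6
574,223,106 rows 1 unit [-0.05  0.01  0.08] total [-0.05  0.01  0.08]
clock: 33.7
position: [573.8, 221.9, 126.5]
ee_rot: [-0.244, 0.945, 0.216, 0.005]
contact_force: [-0.1, -0.4, -3.1]
finger_gap: 9.8
TCP rel to button_mid, tool axes [  33.2 -149.9  -17.8] q [ 0.04  0.14  1.43  0.49  1.66 -0.38] F tool [-0.7  1.7  2.5] t 33.7
tcp [573.8 221.9 126.5] z [-0.097  0.464 -0.88 ] x [0.906 0.407 0.115] q [ 0.042  0.135  1.427  0.489  1.655 -0.385] t 33.7 cam [559.4 204.5 303.5] [ 0.017  0.236 -0.972]
```

View pics/w35.png

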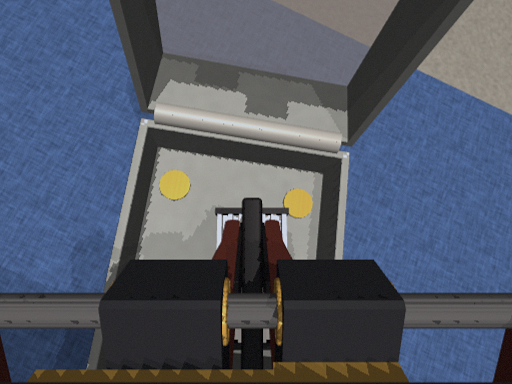

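```bash
cat > bp.py <<'E'
import sys
from h import *
D=np.load("dt.npy") if len(sys.argv)<2 or sys.argv[1]!="init" else None
p,R,o=tcp()
if D is None:
    w,x,y,z=[-0.245,0.945,0.216,0.004];R0=Ro.from_quat([x,y,z,w]).as_matrix();D=R0.T@(np.array([584.1,203,118])-np.array([575,222.8,107.5]));np.save("dt.npy",D)
    L=R0.T@np.array([[-.456,.89,0],[0,0,1.]]).T;np.save("L.npy",L)
L=R@np.load("L.npy")
bc=p+R@D
hy=np.array([.994,-.108,0]);seat=np.array([534.8,-252.2,214]);hn=np.array([.108,.994,0])
d=bc-seat;print("bar",bc.round(1),"in hook frame",np.round([d@hy,d@hn,d[2]],1),"bar yaw",np.degrees(np.arctan2(L[1,0],L[0,0])).round(1),"bar z slope deg",np.degrees(np.arcsin(L[2,0])).round(1),"load tilt deg",np.degrees(np.arccos(L[2,1])).round(1))
q=bc
for a in sys.argv[1:]:
    if a=="init":continue
    f=[float(v) for v in a.split(",")];g=seat+f[0]*hy+f[1]*hn+np.array([0,0,f[2]]);u=R.T@(g-q)/20;n=max(1,int(np.ceil(abs(u).max())));print(a,g.round(),"rows",n,"unit",(u/n).round(2));q=g
print("F",np.round(o["contact_force"],1),"gap",o["finger_gap"],"t",o["clock"])
E
python3 -m pendant '0 0 -0.5 -1 0;0 0 -0.5 -1 0;0 0 -0.5 -1 0;0 0 -0.5 -1 0;0 0 -0.5 -1 0';python3 -m pendant '0 0 -0.5 -1 1;0 0 -0.5 -1 1;0 0 -0.5 -1 1;0 0 0 0 1;0 0 0 0 1'; python3 bp.py init -105,0,60
```

```text
clock: 34.25
position: [562.3, 214.7, 236.2]
ee_rot: [-0.245, 0.945, 0.216, 0.003]
contact_force: [-0.1, -0.5, -3.3]
finger_gap: 9.8
clock: 34.75
position: [558.7, 211.4, 303.5]
ee_rot: [-0.24, 0.969, 0.023, -0.045]
contact_force: [-0.3, -0.2, -3.6]
finger_gap: 9.8
bar [562.3 189.7 313.7] in hook frame [-20.4 442.2  99.7] bar yaw 96.7 bar z slope deg 0.9 load tilt deg 10.9
-105,0,60 [ 430. -241.  274.] rows 20 unit [-0.39  0.99 -0.38]
F [-0.3 -0.2 -3.6] gap 9.79111272642797 t 34.75
```

```bash
python3 -m pendant '0 -0.4 1 -0.38 0;0 -0.4 1 -0.38 0;0 -0.4 1 -0.38 0;0 -0.4 1 -0.38 0;0 -0.4 1 -0.38 0';python3 -m pendant '0 -0.4 1 -0.38 0;0 -0.4 1 -0.38 0;0 -0.4 1 -0.38 0;0 -0.4 1 -0.38 0;0 -0.4 1 -0.38 0';python3 -m pendant '0 -0.4 1 -0.38 0;0 -0.4 1 -0.38 0;0 -0.4 1 -0.38 0;0 -0.4 1 -0.38 0;0 -0.4 1 -0.38 0'; python3 bp.py -105,0,60 -105,0,29
```

```text
clock: 35.25
position: [524.6, 101.9, 291.9]
ee_rot: [-0.24, 0.969, 0.024, -0.045]
contact_force: [-0.7, -0.7, -3.3]
finger_gap: 9.9
clock: 35.75
position: [491.1, -6.8, 281.7]
ee_rot: [-0.24, 0.969, 0.024, -0.045]
contact_force: [0.7, 0.6, -3.4]
finger_gap: 10.0
clock: 36.25
position: [457.6, -115.5, 271.3]
ee_rot: [-0.24, 0.969, 0.024, -0.045]
contact_force: [0.1, -0.0, -3.8]
finger_gap: 9.8
bar [ 461.3 -137.1  281.4] in hook frame [-85.5 106.5  67.4] bar yaw 96.8 bar z slope deg 0.9 load tilt deg 10.9
-105,0,60 [ 430. -241.  274.] rows 5 unit [-0.37  0.94 -0.39]
-105,0,29 [ 430. -241.  243.] rows 2 unit [0.06 0.36 0.68]
F [ 0.1 -0.  -3.8] gap 9.795631358814747 t 36.25
```

```bash
python3 -m pendant '0 -0.4 0.95 -0.38 0;0 -0.4 0.95 -0.38 0;0 -0.4 0.95 -0.38 0;0 -0.4 0.95 -0.38 0;0 -0.4 0.95 -0.38 0'; python3 -m pendant '0 0.06 0.36 0.68 0;0 0.06 0.36 0.68 0;0 0 0 0 0'; python3 bp.py -105,0,29 0,0,29; python3 snap.py w36; python3 snap.py s3 scene;python3 snap.py t3 top; python3 -c "
import cv2
i=cv2.imread('pics/s3.png')[110:260,160:300];j=cv2.imread('pics/t3.png')[150:300,220:360]
cv2.imwrite('pics/s3c.png',cv2.hconcat([cv2.resize(i,(400,430),interpolation=cv2.INTER_CUBIC),cv2.resize(j,(400,430),interpolation=cv2.INTER_CUBIC)]))"
```

```text
clock: 36.75
position: [424.0, -219.7, 263.3]
ee_rot: [-0.24, 0.969, 0.024, -0.045]
contact_force: [-0.0, -0.4, -4.5]
finger_gap: 10.0
clock: 37.05
position: [423.8, -217.7, 229.4]
ee_rot: [-0.242, 0.969, 0.024, -0.047]
contact_force: [-0.9, 0.3, -3.5]
finger_gap: 9.5
bar [ 427.5 -239.4  239.5] in hook frame [-108.     1.1   25.5] bar yaw 96.8 bar z slope deg 1.1 load tilt deg 11.1
-105,0,29 [ 430. -241.  243.] rows 1 unit [ 0.13 -0.01 -0.2 ]
0,0,29 [ 535. -252.  243.] rows 6 unit [ 0.86  0.1  -0.13]
F [-0.9  0.3 -3.5] gap 9.513884131238237 t 37.05
tcp [ 423.8 -217.7  229.4] z [-0.102  0.467 -0.878] x [ 0.994  0.069 -0.079] q [-0.749  0.078  1.307  0.332  2.151 -0.671] t 37.05 cam [ 438.9 -228.6  407. ] [-0.093  0.213 -0.973]
tcp [ 423.9 -217.6  230.9] z [-0.102  0.466 -0.879] x [ 0.995  0.069 -0.078] q [-0.749  0.077  1.305  0.332  2.152 -0.671] t 37.1 cam [1264.7 -230.8  815.2] [-0.733  0.049 -0.678]
tcp [ 424.2 -217.8  232.1] z [-0.1    0.465 -0.879] x [ 0.995  0.069 -0.077] q [-0.749  0.077  1.303  0.332  2.153 -0.67 ] t 37.15 cam [ 357.4 -162.3 1141. ] [ 0.211 -0.015 -0.977]
```

View pics/w36.png

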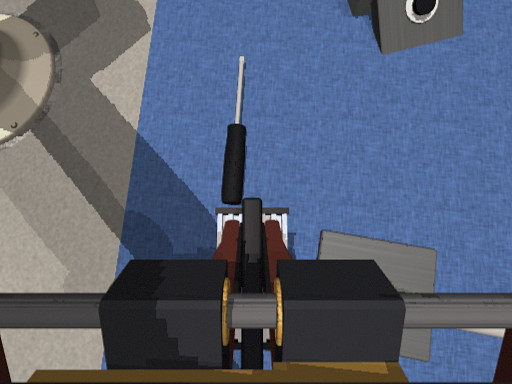

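View pics/s3c.png

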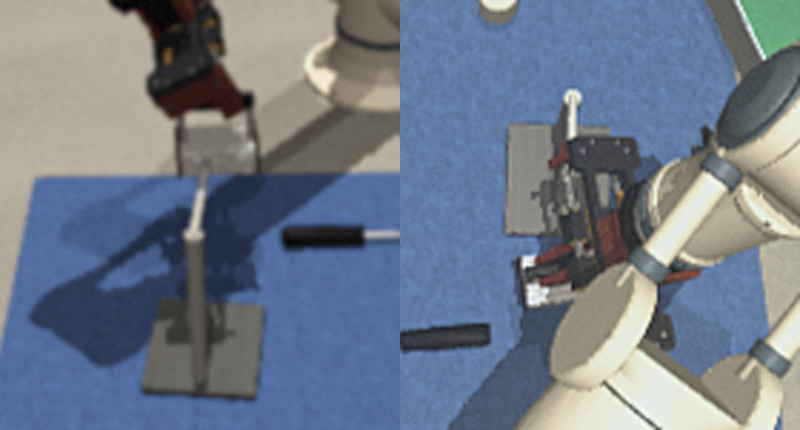

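```bash
python3 - <<'E'
from h import *
c=np.load("pics/w36.npy",allow_pickle=True)[0]
D=np.load("dt.npy");L=np.load("L.npy")
x,y,z,w=0.969,0.024,-0.047,-0.242;R=Ro.from_quat([x,y,z,w]).as_matrix();p=np.array([423.8,-217.7,229.4])
bc=p+R@D;b=R@L[:,0];v=np.array([0,0,1])
far=bc+40*b+8*v;print("pred far top",far,proj(c,far),"seen 252,199 ->",onz(c,(252,199.5),far[2]))
# scene: tip and bar underside
S=env.get_calibration("scene")
print("scene pred bar ends",proj(S,bc+40*b),proj(S,bc-40*b),"tip",proj(S,[494,-248,227]))
E
python3 -c "
import cv2
i=cv2.imread('pics/s3.png')[130:200,200:270];cv2.imwrite('pics/s3d.png',cv2.resize(i,None,fx=8,fy=8,interpolation=cv2.INTER_CUBIC))"
```

```text
pred far top [ 422.73188002 -199.67328     248.23171665] [248.90933848 199.57670559] seen 252,199 -> [ 424.23739968 -199.55501003  248.23171665]
scene pred bar ends [248.1399538  144.13721162] [220.45658055 146.75876425] tip [231.40199084 163.05672292]
```

View pics/s3d.png

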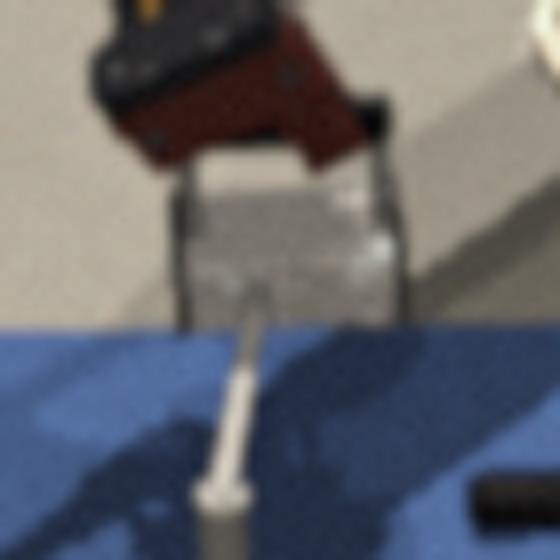

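```bash
python3 bp.py -60,0,29
```

```text
bar [ 428.1 -239.7  243. ] in hook frame [-107.4    0.9   29. ] bar yaw 96.9 bar z slope deg 0.9 load tilt deg 10.9
-60,0,29 [ 475. -246.  243.] rows 3 unit [ 0.77  0.11 -0.13]
F [-0.6 -0.7 -3.6] gap 10.171491816957598 t 37.2
```

```bash
python3 -m pendant '0 0.6 0.1 -0.1 0;0 0.6 0.1 -0.1 0;0 0.6 0.1 -0.1 0;0 0.5 0.05 -0.08 0;0 0 0 0 0'; python3 bp.py 0,0,29; python3 snap.py s4 scene; python3 -c "
import cv2
i=cv2.imread('pics/s4.png')[130:210,190:270];cv2.imwrite('pics/s4d.png',cv2.resize(i,None,fx=7,fy=7,interpolation=cv2.INTER_CUBIC))"
```

```text
clock: 37.7
position: [471.9, -225.0, 232.9]
ee_rot: [-0.24, 0.969, 0.025, -0.045]
contact_force: [-0.8, 1.1, -3.4]
finger_gap: 9.7
bar [ 475.5 -246.7  243. ] in hook frame [-59.5  -0.9  29. ] bar yaw 96.9 bar z slope deg 0.9 load tilt deg 10.8
0,0,29 [ 535. -252.  243.] rows 3 unit [ 0.98  0.11 -0.14]
F [-0.8  1.1 -3.4] gap 9.682578494463367 t 37.7
tcp [ 471.9 -225.   232.9] z [-0.099  0.464 -0.88 ] x [ 0.995  0.07  -0.075] q [-0.706  0.189  1.18   0.352  2.148 -0.62 ] t 37.7 cam [1264.7 -230.8  815.2] [-0.733  0.049 -0.678]
```

View pics/s4d.png

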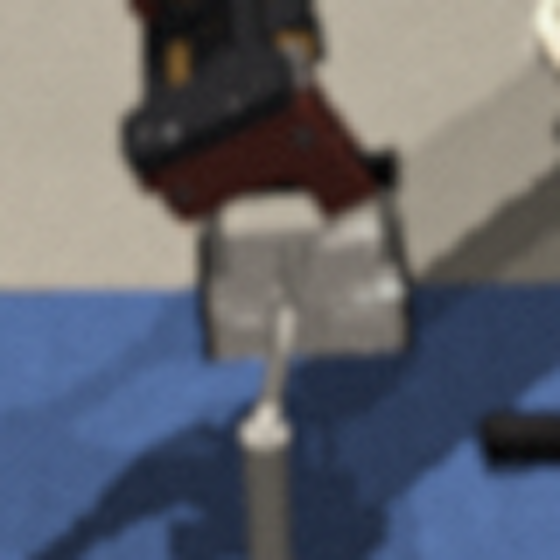

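```bash
python3 -m pendant '0 0.5 0.03 -0.06 0;0 0.5 0.03 -0.06 0;0 0 0 0 0'; python3 bp.py 0,0,29;python3 -m pendant '0 0.5 0.03 -0.06 0;0 0.5 0.03 -0.06 0;0 0 0 0 0'; python3 bp.py 5,0,29;
```

```text
clock: 38.05
position: [492.0, -226.0, 232.4]
ee_rot: [-0.241, 0.969, 0.024, -0.045]
contact_force: [-0.8, 0.1, -3.4]
finger_gap: 9.6
bar [ 495.7 -247.7  242.6] in hook frame [-39.3   0.3  28.6] bar yaw 96.9 bar z slope deg 0.9 load tilt deg 10.9
0,0,29 [ 535. -252.  243.] rows 2 unit [ 0.96  0.12 -0.16]
F [-0.8  0.1 -3.4] gap 9.632357606906602 t 38.05
clock: 38.35
position: [512.3, -226.9, 232.3]
ee_rot: [-0.241, 0.969, 0.024, -0.045]
contact_force: [-0.4, 0.8, -4.0]
finger_gap: 9.7
bar [ 516.  -248.5  242.4] in hook frame [-19.1   1.6  28.4] bar yaw 96.9 bar z slope deg 0.9 load tilt deg 10.9
5,0,29 [ 540. -253.  243.] rows 2 unit [ 0.58  0.1  -0.12]
F [-0.4  0.8 -4. ] gap 9.712574605014462 t 38.35
```

```bash
python3 -m pendant '0 0.55 0.06 -0.07 0;0 0.55 0.06 -0.07 0;0 0 0 0 0'; python3 bp.py 3,2,12; python3 snap.py s5 scene; python3 snap.py w37; python3 -c "
import cv2
i=cv2.imread('pics/s5.png')[130:210,190:270];cv2.imwrite('pics/s5d.png',cv2.resize(i,None,fx=7,fy=7,interpolation=cv2.INTER_CUBIC))"
```

```text
clock: 38.65
position: [534.1, -228.8, 231.8]
ee_rot: [-0.241, 0.969, 0.024, -0.045]
contact_force: [0.3, -0.3, -3.1]
finger_gap: 9.7
bar [ 537.8 -250.5  241.9] in hook frame [ 2.8  2.  27.9] bar yaw 96.9 bar z slope deg 0.9 load tilt deg 10.9
3,2,12 [ 538. -251.  226.] rows 1 unit [0.07 0.38 0.7 ]
F [ 0.3 -0.3 -3.1] gap 9.736706817281881 t 38.65
tcp [ 534.1 -228.8  231.8] z [-0.1    0.464 -0.88 ] x [ 0.995  0.069 -0.076] q [-0.651  0.338  1.007  0.378  2.151 -0.549] t 38.65 cam [1264.7 -230.8  815.2] [-0.733  0.049 -0.678]
tcp [ 533.5 -228.8  232. ] z [-0.1    0.464 -0.88 ] x [ 0.995  0.069 -0.077] q [-0.652  0.337  1.008  0.378  2.152 -0.55 ] t 38.7 cam [ 548.1 -239.2  409.6] [-0.09   0.21  -0.974]
```

View pics/s5d.png

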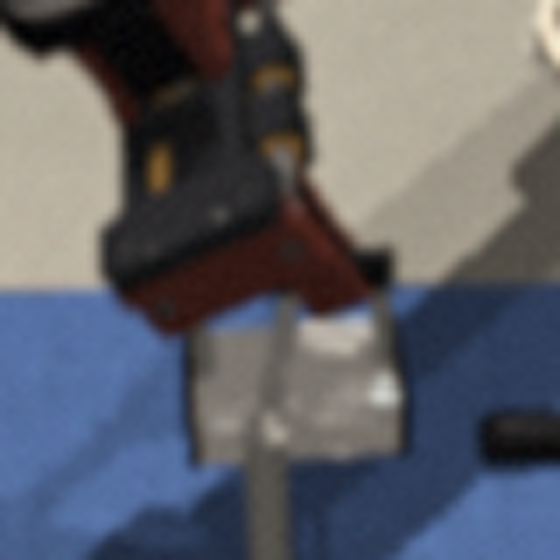

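View pics/w37.png

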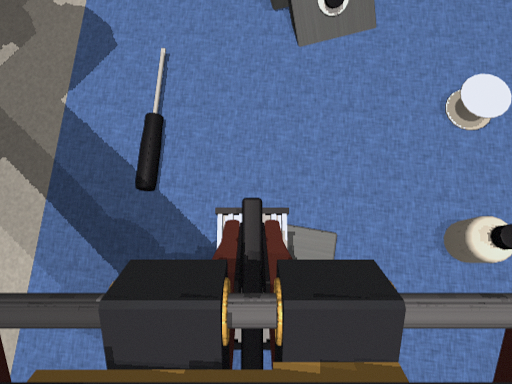

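```bash
python3 bp.py 3,5,13; python3 -m pendant '0 0.07 0.06 0.35 0;0 0.05 0.08 0.3 0;0 0 0 0 0'; python3 bp.py 3,5,8; python3 -m pendant '0 0 0.03 0.06 0;0 0 0.03 0.06 0;0 0 0 0 0'; python3 bp.py 3,5,8
```

```text
bar [ 536.9 -250.6  242.3] in hook frame [ 1.9  1.8 28.3] bar yaw 96.8 bar z slope deg 0.9 load tilt deg 10.9
3,5,13 [ 538. -248.  227.] rows 1 unit [0.14 0.23 0.74]
F [ 0.5  0.9 -2.7] gap 9.771797024270537 t 38.75
clock: 39.05
position: [534.1, -224.8, 218.0]
ee_rot: [-0.241, 0.969, 0.024, -0.046]
contact_force: [0.1, -0.2, -3.5]
finger_gap: 9.4
bar [ 537.8 -246.5  228.1] in hook frame [ 2.3  6.  14.1] bar yaw 96.8 bar z slope deg 1.0 load tilt deg 11.0
3,5,8 [ 538. -248.  222.] rows 1 unit [0.05 0.19 0.24]
F [ 0.1 -0.2 -3.5] gap 9.445552273371051 t 39.05
clock: 39.35
position: [534.3, -225.2, 216.8]
ee_rot: [-0.24, 0.969, 0.024, -0.045]
contact_force: [-0.3, -0.4, -4.1]
finger_gap: 10.0
bar [ 538.  -246.8  226.9] in hook frame [ 2.6  5.7 12.9] bar yaw 96.8 bar z slope deg 0.9 load tilt deg 10.9
3,5,8 [ 538. -248.  222.] rows 1 unit [0.03 0.15 0.2 ]
F [-0.3 -0.4 -4.1] gap 10.035343007013882 t 39.35
```

```bash
python3 -m pendant '0 0 0.05 0.09 0;0 0 0 0 0';  python3 -m pendant '0 0 0.05 0.07 0;0 0 0 0 0';python3 -m pendant '0 0 0.04 0.06 0;0 0 0 0 0'; python3 bp.py 3,5,8
```

```text
clock: 39.55
position: [534.2, -225.2, 214.5]
ee_rot: [-0.241, 0.969, 0.024, -0.045]
contact_force: [-0.4, 0.5, -4.4]
finger_gap: 9.9
clock: 39.75
position: [534.1, -225.5, 212.8]
ee_rot: [-0.241, 0.969, 0.024, -0.045]
contact_force: [0.0, 0.0, -2.9]
finger_gap: 10.2
clock: 39.95
position: [534.1, -225.5, 212.1]
ee_rot: [-0.24, 0.969, 0.024, -0.045]
contact_force: [-1.1, 0.0, -0.3]
finger_gap: 9.7
bar [ 537.8 -247.2  222.2] in hook frame [2.4 5.3 8.2] bar yaw 96.8 bar z slope deg 0.9 load tilt deg 10.8
3,5,8 [ 538. -248.  222.] rows 1 unit [ 0.03  0.02 -0.  ]
F [-1.1  0.  -0.3] gap 9.700165812363167 t 39.95
```

```bash
python3 -m pendant '0 0 0.085 -0.16 0;0 0 0 0 0;0 0 0.05 0.09 0;0 0 0 0 0'; python3 bp.py 3,2,8; python3 snap.py s6 scene; python3 -c "
import cv2
i=cv2.imread('pics/s6.png')[130:210,190:270];cv2.imwrite('pics/s6d.png',cv2.resize(i,None,fx=7,fy=7,interpolation=cv2.INTER_CUBIC))"
```

```text
clock: 40.35
position: [534.4, -228.8, 212.0]
ee_rot: [-0.24, 0.969, 0.024, -0.045]
contact_force: [0.5, -1.1, -0.8]
finger_gap: 9.7
bar [ 538.  -250.5  222.1] in hook frame [3.  2.1 8.1] bar yaw 96.8 bar z slope deg 0.9 load tilt deg 10.8
3,2,8 [ 538. -251.  222.] rows 1 unit [-0.    0.01  0.  ]
F [ 0.5 -1.1 -0.8] gap 9.670079797708759 t 40.35
tcp [ 534.4 -228.8  212. ] z [-0.098  0.464 -0.881] x [ 0.995  0.068 -0.075] q [-0.651  0.335  1.046  0.37   2.117 -0.564] t 40.35 cam [1264.7 -230.8  815.2] [-0.733  0.049 -0.678]
```

View pics/s6d.png

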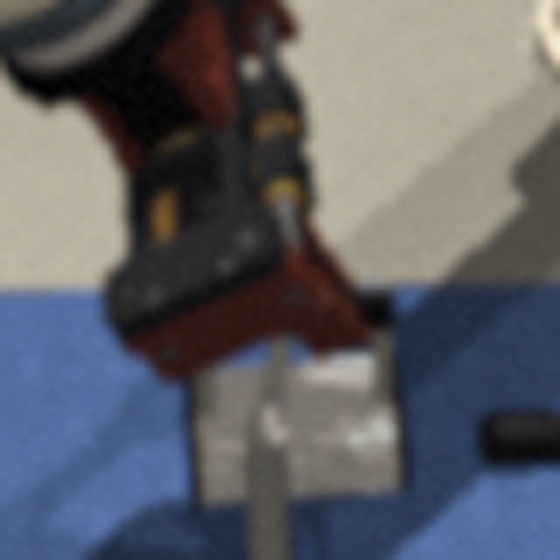

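```bash
python3 -m pendant '25 0 0 0 0;25 0 0 0 0;40 0 0 0 0;40 0 0 0 0'; python3 snap.py w38; python3 snap.py s7 scene; python3 -c "
import cv2
i=cv2.imread('pics/s7.png')[130:210,190:270];cv2.imwrite('pics/s7d.png',cv2.resize(i,None,fx=7,fy=7,interpolation=cv2.INTER_CUBIC))"
```

```text
clock: 40.8
position: [534.3, -228.5, 211.7]
ee_rot: [-0.24, 0.969, 0.024, -0.045]
contact_force: [0.1, 0.8, -0.0]
finger_gap: 33.7
tcp [ 534.3 -228.5  211.7] z [-0.099  0.464 -0.88 ] x [ 0.995  0.068 -0.076] q [-0.651  0.335  1.046  0.37   2.117 -0.564] t 40.8 cam [ 548.6 -238.8  389.3] [-0.089  0.21  -0.974]
tcp [ 534.2 -228.5  211.7] z [-0.099  0.464 -0.88 ] x [ 0.995  0.068 -0.076] q [-0.651  0.335  1.046  0.37   2.117 -0.564] t 40.85 cam [1264.7 -230.8  815.2] [-0.733  0.049 -0.678]
```

View pics/s7d.png

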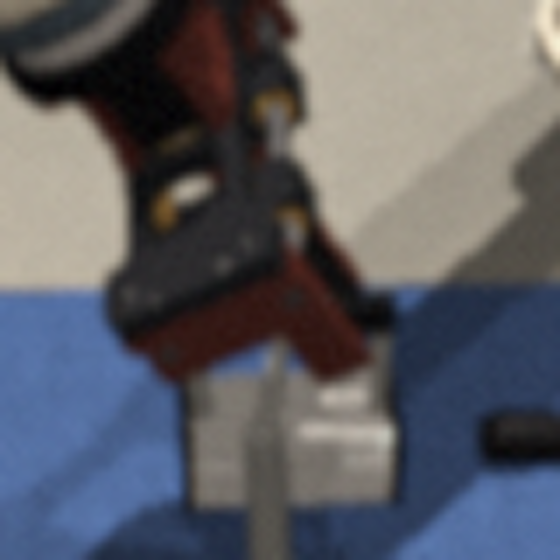

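View pics/w38.png

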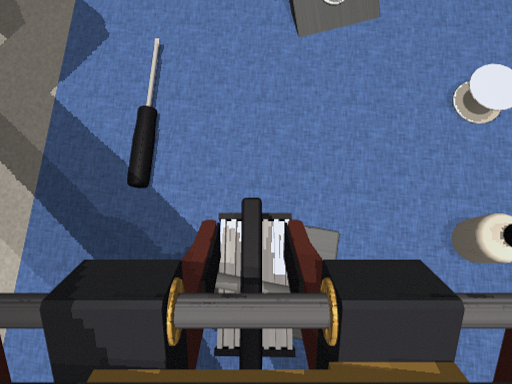

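```bash
python3 -m pendant '40 0 0 -0.4 0;40 0 0 -0.7 0;40 0 0 -1 0;40 0 0 -1 0;40 0 0 -1 0';python3 -m pendant '40 0 0 -1 0;40 0 0 -1 0;40 0 0 -0.5 0;40 0 0 0 0;40 0 0 0 0'; python3 snap.py s8 scene; python3 snap.py t8 top; python3 snap.py w39; python3 -c "
import cv2
i=cv2.imread('pics/s8.png')[130:240,190:300];j=cv2.imread('pics/s8.png')[130:280,320:470]
cv2.imwrite('pics/s8d.png',cv2.hconcat([cv2.resize(i,(400,400),interpolation=cv2.INTER_CUBIC),cv2.resize(j,(400,400),interpolation=cv2.INTER_CUBIC)]))"
```

```text
clock: 41.4
position: [542.3, -267.2, 285.1]
ee_rot: [-0.24, 0.969, 0.024, -0.045]
contact_force: [-0.4, 0.7, -0.2]
finger_gap: 35.1
clock: 41.9
position: [547.4, -290.1, 327.6]
ee_rot: [-0.24, 0.969, 0.024, -0.045]
contact_force: [0.0, -0.5, -0.5]
finger_gap: 35.2
tcp [ 547.4 -290.1  327.6] z [-0.099  0.464 -0.88 ] x [ 0.995  0.068 -0.076] q [-0.707  0.541  0.574  0.433  2.382 -0.493] t 41.9 cam [1264.7 -230.8  815.2] [-0.733  0.049 -0.678]
tcp [ 547.3 -289.8  327.2] z [-0.1    0.464 -0.88 ] x [ 0.995  0.068 -0.076] q [-0.706  0.541  0.575  0.433  2.382 -0.493] t 41.95 cam [ 357.4 -162.3 1141. ] [ 0.211 -0.015 -0.977]
tcp [ 547.3 -289.7  327.1] z [-0.1    0.465 -0.88 ] x [ 0.995  0.068 -0.077] q [-0.706  0.541  0.576  0.433  2.382 -0.493] t 42.0 cam [ 561.9 -300.   504.7] [-0.09   0.21  -0.973]
```

View pics/s8d.png

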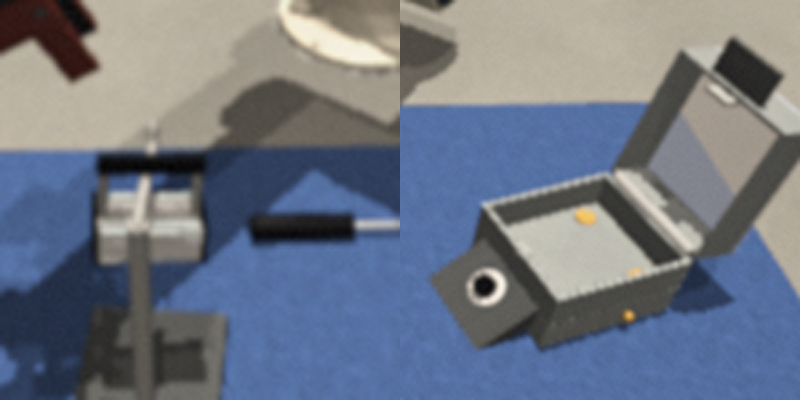

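View pics/w39.png

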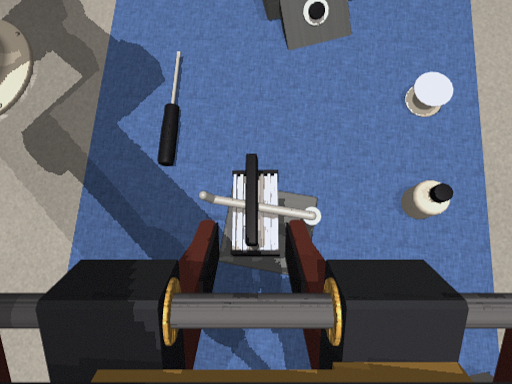

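```bash
python3 -c "
from cell import env
print(env.hand_in()); print(env.observe()['clock'])"
```

```text
the job is handed in; nothing more can be done
None
the job is handed in; nothing more can be done
```

The test load now hangs by its bar on the grey stand's hook, the jig lid is fully open, and I handed the job in at about 42 s of the 67 s limit. No verdict was reported.

- **Tilting the tool:** the move rows cannot tilt the tool, and the lip blocks a vertical press. I drove the arm against its joint and reach limits until the tool leaned about 28° towards the jig. That was about 7° short of the button's own axis, and I kept the lean for the rest of the job.
- **Pressing the button:** I stepped in 1–2 mm at a time and made contact about 2 mm before the estimated mid height. I then pressed about 7–8 mm with roughly 8 N, and the lid sprang fully open.
- **Hanging the load:** I gripped the bar off-centre, lifted the load out and threaded the hook's arm through the handle. I lowered it until the weight came off the gripper, then let go and backed away.

**Last checks:**
- **Position:** just before release the bar centre was computed at +3 mm along the arm, +2 mm sideways and 8 mm above the arm's top.
- **Pictures:** the final pictures show the bar level between tip and post, the jig empty, and the lid open. The gripper is well clear, with about 0 N on it. The screwdriver, bottle and spool look undisturbed, but I did not measure them again.

**Disagreements:**
- **Scene camera:** it put the hook 8–19 mm further out than the top and wrist cameras did, so I used the wrist camera's values.
- **Force spike:** one reading of 57 N came while the arm was stretched out in free air at its elbow limit, with nothing near it to touch.

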